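# Unload the settling dock and mount the counting plate on the microscope stage

### The job

Free every settling column standing in the dock by pushing the black collet ring of its push-fit fitting down while you pull the column up, without wrenching a column against a locked fitting, and put the columns in the steel wash tray. Then draw the counting plate out from under the dock's bridge, lift the spring clip on the microscope stage, slide the plate beneath it until it meets the back stop, centred from side to side, and lower the clip so that its bar rests on the plate. Do not disturb the other bench items.

Things in the scene. Friction and masses are not known exactly. Their poses are not given: they have to be found in the camera images.
- dock: Settling dock, fixed: grey base 84 (x) x 200 (y) x 10 mm; bridge 60 x 198 mm, 24 to 34 mm above the bench, on end posts (inner faces y = +-87 mm); open front and back. Three white push-fit fittings in a row at y = -50, 0, +50 mm, 49 mm wide, tops 58 mm above the bench. Origin: centre of the underside; -x is its front (roughly to the robot).
- collet0_top (a point): Centre of the top face of the black collet ring of fitting 0 (dock y = -50 mm), moving with it: 46 mm outside diameter, 6 mm thick, 72 mm above the bench when up. The column's bead lies under 1 mm below the grabs inside: a column gripped while the ring is held down comes past them when pulled straight up with that grip, even as the ring follows.
- collet1_top (a point): Centre of the top face of the black collet ring of fitting 1 (dock y = 0 mm), moving with it: 46 mm outside diameter, 6 mm thick, 72 mm above the bench when up. The column's bead lies under 1 mm below the grabs inside: a column gripped while the ring is held down comes past them when pulled straight up with that grip, even as the ring follows.
- collet2_top (a point): Centre of the top face of the black collet ring of fitting 2 (dock y = 50 mm), moving with it: 46 mm outside diameter, 6 mm thick, 72 mm above the bench when up. The column's bead lies under 1 mm below the grabs inside: a column gripped while the ring is held down comes past them when pulled straight up with that grip, even as the ring follows.
- collet0 (a joint): How far collet ring 0 is pressed down, m: 0 up, 0.007 fully down; spring return, 3 N at the start, 9 N fully down. Steel grabs inside hold the column by its bead; they clear it when the ring is at least 5 mm down and close again as it comes up. With the ring up the column is locked.
- collet1 (a joint): How far collet ring 1 is pressed down, m: 0 up, 0.007 fully down; spring return, 3 N at the start, 9 N fully down. Steel grabs inside hold the column by its bead; they clear it when the ring is at least 5 mm down and close again as it comes up. With the ring up the column is locked.
- collet2 (a joint): How far collet ring 2 is pressed down, m: 0 up, 0.007 fully down; spring return, 3 N at the start, 9 N fully down. Steel grabs inside hold the column by its bead; they clear it when the ring is at least 5 mm down and close again as it comes up. With the ring up the column is locked.
- column0_mid (a point): Settling column 0 (None if absent): white tube, 22 mm diameter, 93 mm long, 60 g; its centre, z along it to the top. Square collar 22 x 22 x 8 mm at the top (sides along dock x and y), 27 mm bead 25 to 29 mm from the foot. Starts in fitting 0, foot in a plate well 15 mm above the bench, top 36 mm above the collet ring. Lying flat, its centre is 13 mm up; it does not roll.
- column1_mid (a point): Settling column 1 (None if absent): white tube, 22 mm diameter, 93 mm long, 60 g; its centre, z along it to the top. Square collar 22 x 22 x 8 mm at the top (sides along dock x and y), 27 mm bead 25 to 29 mm from the foot. Starts in fitting 1, foot in a plate well 15 mm above the bench, top 36 mm above the collet ring. Lying flat, its centre is 13 mm up; it does not roll.
- column2_mid (a point): Settling column 2 (None if absent): white tube, 22 mm diameter, 93 mm long, 60 g; its centre, z along it to the top. Square collar 22 x 22 x 8 mm at the top (sides along dock x and y), 27 mm bead 25 to 29 mm from the foot. Starts in fitting 2, foot in a plate well 15 mm above the bench, top 36 mm above the collet ring. Lying flat, its centre is 13 mm up; it does not roll.
- plate_tab (a point): Finger tab of the counting plate, where to grip it: upright black block 20 (plate x) x 10 (plate y) x 38 mm high, on a 24 mm wide, 6 mm thick neck at the plate's front. This point is on the tab 26 mm above the plate's underside, 12 mm under the tab's top, 65 mm in front (-x) of the plate's centre.
- plate_mid (a point): Centre of the aluminium counting plate, half-way through it: 64 (x) x 165 (y) x 8 mm, 0.12 kg, three wells 27 mm wide, 3 mm deep. Starts on the dock's base (underside 10 mm above the bench), centred under the bridge, tab to the front, held by the column feet in its wells; slides out along its -x. z up.
- tray: Loose stainless wash tray, 190 mm (x) x 230 mm (y) x 40 mm high outside, walls and floor 4 mm, 0.7 kg. Origin: centre of the underside, z up.
- stage: Microscope stage, fixed to the bench: flat-topped block 190 x 190 mm, top 30 mm above the bench, -x its open front (roughly to the robot). Origin: centre line of the underside; the block reaches from x = -100 to +90 mm.
- seat (a point): On the stage's top face: the point where the underside of the plate's centre belongs (axes as the stage). The back stop is a 6 mm high, 150 mm long strip whose front face is 32 mm behind (+x of) this point, so the plate is home with its rear edge on the stop, tab to the front.
- clip (a joint): Angle of the spring clip, rad: about -0.12 = down on the bare stage, 0.00 = its bar flat on the 8 mm plate, grows as it is lifted, 1.35 = fully up. Stiff sprung hinge: it stays where it is left; about 3 N at the fin lifts it, 1 to 2 N lowers it.
- clip_hinge (a point): Middle of the clip's hinge line, 15 mm above the stage's top and 42 mm behind (+x of) the seat point; the line runs along stage y.
- clip_fin (a point): Grip point on the clip's black fin, 66 mm in front of and 21 mm above the hinge line at clip angle 0; moves with the clip. Fin 14 (x) x 10 (y) x 28 mm high, its top 6 mm above this point, standing on the clip's front bar (12 x 62 mm, top 22 mm below this point); two thin arms at y = +-25 mm join the bar to the hinge.

How it is judged:
By the outcome, as a careful person would: the job done as asked, in the order asked, and still so for the second after the job is handed in, with the robot touching nothing.
Of column0, column1, column2 only 2 to 3 are there at a start; the rules pass over those that are not, and their reading is None.
At some moment in a run one of tray may be knocked a few centimetres aside while the robot is not near it.
Once in a run the grip may slacken for a moment while it holds something.
It also fails if it takes over 210 s, if anything falls off the work surface, if the arm or the gripper's body presses on something with over 40 N, if the wrist force passes 120 N, or if a joint passes its speed limit or range.

### The arm

A 7-joint arm with a two-finger parallel gripper is mounted at the origin on the work surface. World frame = base frame: x ahead of the robot, y to its left, z up, the work surface at z = 0. Lengths are in m, angles in rad, forces in N, time in s.
With the tool pointing down it reaches from about 0.35 to 0.9 m from the base axis. Payload 8.1 kg.
Tool frame: the origin (TCP) lies midway between the tips of the shut fingers; the grasp point (between the pads) lies arm.hold_point_z behind it (arm.hold_point_z is the distance from the TCP to the grasp point, in m); z points along the fingers, x is the direction in which the jaws open and shut, and the axes are right-handed (so a half turn about z gives the same grasp; the last joint's range is limited). The gripper opens to 92 mm and grips with 3 to 60 N. Pads are 19 mm wide; open, the fingers measure 130 mm over their backs; the gripper's body (75 mm by 190 mm) begins 47 mm behind the grasp point.
Start: joints at [1.08, 0.434, 0.025, 1.573, -0.012, 1.134, -0.075], TCP at [0.236, -0.579, 0.201] pointing down, gripper open.
Joint ranges: [-2.62, 2.62], [-0.44, 2.09], [-1.27, 1.32], [0.08, 2.57], [-1.32, 4.46], [0.12, 2], [-2.74, 2.74]. Speed limits (rad/s): [2.22, 2.22, 3.01, 3.01, 3.14, 3.14, 3.14].

### API

Orientations are given as a rotation vector (axis times angle).
In Python, from cell import arm gives the robot as it stands.
- The arm moves only by the shell command python3 -m pendant 'ROWS' [FORCE]. ROWS is JSON, a list of rows, each an object with "dp": the shift along the tool's x, y, z in m, a list of three; "rotation": the turn, a rotation vector about the tool's x, y, z in rad, a list of three; "fingers": the closure, from -1 (fully open) to 1 (shut). In form: [{"dp": [x, y, z], "rotation": [rx, ry, rz], "fingers": fingers}, ...]. A call has 1 to 20 rows; each row is the pose to reach, as a shift and turn from the pose measured when the call began, along the tool's axes at that moment; what a row does not reach only later rows make up. A row lasts 1/8 s, in which the tool goes at most 62.5 mm and 10.7 degrees, less where a joint would pass 70% of its speed; a pose out of reach is approached as far as the arm can. A call with a gripper value outside its range is refused whole. The fingers move at their own pace and stop on an object; FORCE is the grip in N (left out, the last holds). Time passes only in rows, so rows that repeat a pose let the fingers close. It gives the time, the measured TCP pose, the force and the opening at its end, in the units of the state.
- arm.observe(): the state, without advancing time (a new reading comes with each control period).
- arm.get_image(name): name is "side" or "top" or "wrist"; returns the picture (420x560x3 uint8, blue, green, red); there is no depth.
- arm.camera_params(name): a dict with "camera_matrix" (3x3 intrinsics, pixels), "k1" (the pictures are not rectified: a ray, as slopes to the right and down, at radius r is drawn at 1 + k1 r^2 times it, then the intrinsics apply), "rvec" (rotation vector, rad) and "tvec" (3), from world to camera coordinates, as OpenCV has them. Camera axes: x right, y down, z forward; pixel columns grow to the right and rows downward; lengths in m; the calibration is good to about 2 mm. A picture is of the moment at which its call begins: read the wrist's pose just before it. camera_params takes no time and is no camera call; for the wrist camera it gives the pose at the moment of the call.
- arm.sign_off(): hands the job in, once; it reports no verdict.
The state is a dict: "clock": time; "joints": joint angles; "dq": joint speeds; "joint_efforts": joint torques, N m; "position": TCP position; "ee_rot": TCP orientation; "force": force on the tool from outside, world axes, zero at the start; "ft_torque": the same for the moment, N m; "width": opening from 0.0 (shut) to 1.0 (fully open).
Only numpy, scipy, OpenCV 4.12 (cv2) and the standard library are available. Lean on these libraries where they do the work, as an engineer would, in place of code of your own. Each camera call takes 0.05 s, during which the arm holds its last target.

## Working session

There is one attempt and no reset: what is moved stays moved. The work goes in short steps, Python scripts to look and compute and a shell command to move; the robot and the scene stay as the last step left them, time stands still between calls to the robot, and variables do not carry over. Pictures are saved under pics/ and viewed, and the job is handed in when it is done.

```bash
ls; mkdir -p pics
python3 - <<'E'
from cell import arm
import cv2
print(arm.observe(), arm.hold_point_z)
for n in ["side","top","wrist"]:
    p=arm.camera_params(n); print(n,p)
    cv2.imwrite(f"pics/{n}0.png",arm.get_image(n))
E
```

```text
pics
{'clock': 0.0, 'joints': array([ 1.08041821,  0.43521428,  0.02496523,  1.57411705, -0.01159144,
        1.13401274, -0.07509461]), 'dq': array([-0.00120255,  0.00055076, -0.00022768, -0.00035626, -0.00123098,
        0.00101805,  0.00085534]), 'joint_efforts': array([-2.48594233e-04, -6.67840791e+01,  9.85185988e-01, -3.14462686e+01,
       -6.05025259e-02,  4.26270033e-02,  1.23828008e-04]), 'position': array([ 0.2360605 , -0.57808965,  0.19994262]), 'ee_rot': array([-2.60715127e+00,  1.75143903e+00,  2.21628413e-03]), 'force': array([ 1.35196279, -0.21545269, -0.05044271]), 'ft_torque': array([-0.02204764,  0.01259593, -0.0424099 ]), 'width': 1.0011929707535605} 0.0188
side {'camera_matrix': array([[439.29049535,   0.        , 279.10034589],
       [  0.        , 439.29049535, 210.04156038],
       [  0.        ,   0.        ,   1.        ]]), 'k1': 0.004766058152413632, 'rvec': array([-0.05912709,  2.72437237, -1.54851021]), 'tvec': array([0.53971757, 0.07524126, 1.0333077 ])}
top {'camera_matrix': array([[392.93327629,   0.        , 282.71608427],
       [  0.        , 392.93327629, 209.16394026],
       [  0.        ,   0.        ,   1.        ]]), 'k1': 0.012299367201968468, 'rvec': array([ 2.134364  , -2.11887202,  0.13614558]), 'tvec': array([0.00719976, 0.57382951, 1.05352989])}
wrist {'camera_matrix': array([[358.31174237,   0.        , 279.62433716],
       [  0.        , 358.31174237, 207.83714349],
       [  0.        ,   0.        ,   1.        ]]), 'k1': -0.03685455207819833, 'rvec': array([-2.38639725,  1.60250772,  0.25298667]), 'tvec': array([-0.62351375, -0.03825997,  0.39266269])}
```

View pics/top0.png

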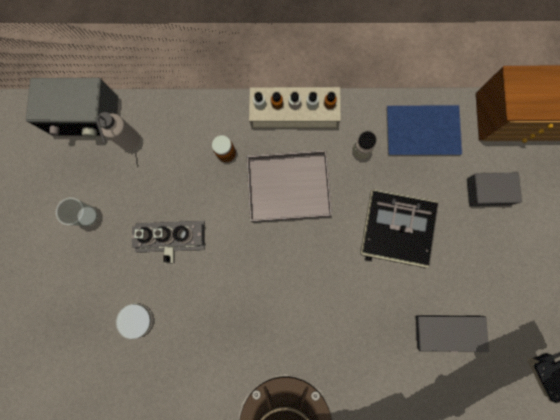

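View pics/side0.png

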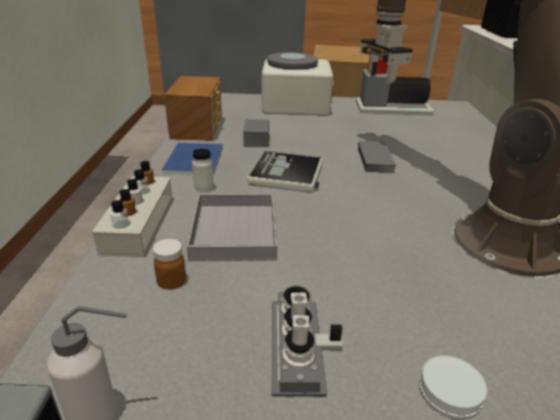

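View pics/wrist0.png

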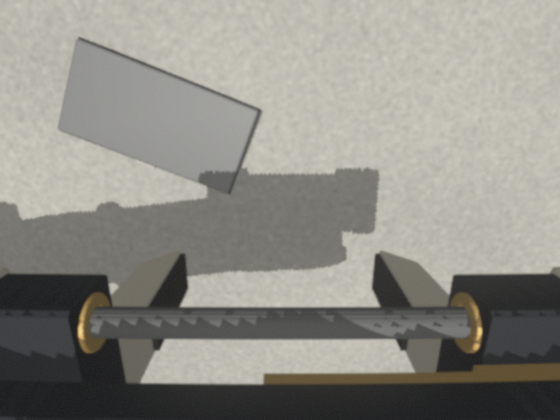

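```bash
cat > h.py <<'E'
import numpy as np, cv2
from scipy.spatial.transform import Rotation as R
from cell import arm
def proj(P,p):
    q=R.from_rotvec(p['rvec']).apply(np.atleast_2d(P))+p['tvec']
    s=q[:,:2]/q[:,2:]; s=s*(1+p['k1']*(s**2).sum(1,keepdims=True))
    K=p['camera_matrix']; return s*[K[0,0],K[1,1]]+[K[0,2],K[1,2]]
def ray(uv,p):
    K=p['camera_matrix']; d=(np.array(uv,float)-[K[0,2],K[1,2]])/[K[0,0],K[1,1]]
    s=d.copy()
    for _ in range(20): s=d/(1+p['k1']*(s**2).sum())
    r=R.from_rotvec(p['rvec']).inv(); o=r.apply(-np.asarray(p['tvec'])); return o,r.apply([s[0],s[1],1.])
def onz(uv,z,p):
    o,d=ray(uv,p); return o+d*(z-o[2])/d[2]
def tri(obs):
    A=np.zeros((3,3));b=np.zeros(3)
    for uv,p in obs:
        o,d=ray(uv,p); d/=np.linalg.norm(d); M=np.eye(3)-np.outer(d,d); A+=M;b+=M@o
    return np.linalg.solve(A,b)
def tool(yaw):
    "tool pointing down, jaws (tool x) along world direction yaw"
    c,s=np.cos(yaw),np.sin(yaw)
    return R.from_matrix(np.array([[c,s,0],[s,-c,0],[0,0,-1.]]).T)
def delta(pos,rot):
    """dp, rotation (tool axes now) to reach TCP pos, rot"""
    s=arm.observe(); r0=R.from_rotvec(s['ee_rot'])
    return np.round(r0.inv().apply(np.array(pos)-s['position']),4), np.round((r0.inv()*rot).as_rotvec(),4)
def st():
    s=arm.observe(); r=R.from_rotvec(s['ee_rot']).as_matrix()
    print('t',round(s['clock'],2),'pos',s['position'].round(4),'jawdir',r[:,0].round(3),'z',r[:,2].round(3),'F',s['force'].round(1),'w',round(s['width']*92,1))
def snap(n,f,crop=None,k=1):
    p=arm.camera_params(n); im=arm.get_image(n)
    cv2.imwrite(f'pics/{f}_raw.png',im)
    if crop: x0,y0,x1,y1=crop; im=im[y0:y1,x0:x1]
    if k!=1: im=cv2.resize(im,None,fx=k,fy=k,interpolation=cv2.INTER_CUBIC)
    cv2.imwrite(f'pics/{f}.png',im); return p
E
python3 - <<'E'
import cv2
t=cv2.imread('pics/top0.png');s=cv2.imread('pics/side0.png')
c=lambda im,x0,y0,x1,y1,k:cv2.resize(im[y0:y1,x0:x1],None,fx=k,fy=k,interpolation=cv2.INTER_CUBIC)
cv2.imwrite('pics/tdock.png',c(t,120,205,220,275,8))
cv2.imwrite('pics/tstage.png',c(t,350,180,450,275,6))
cv2.imwrite('pics/ttray.png',c(t,240,145,340,230,6))
cv2.imwrite('pics/sdock.png',c(s,255,270,365,400,4))
E
```

```text
(no output)
```

View pics/tdock.png

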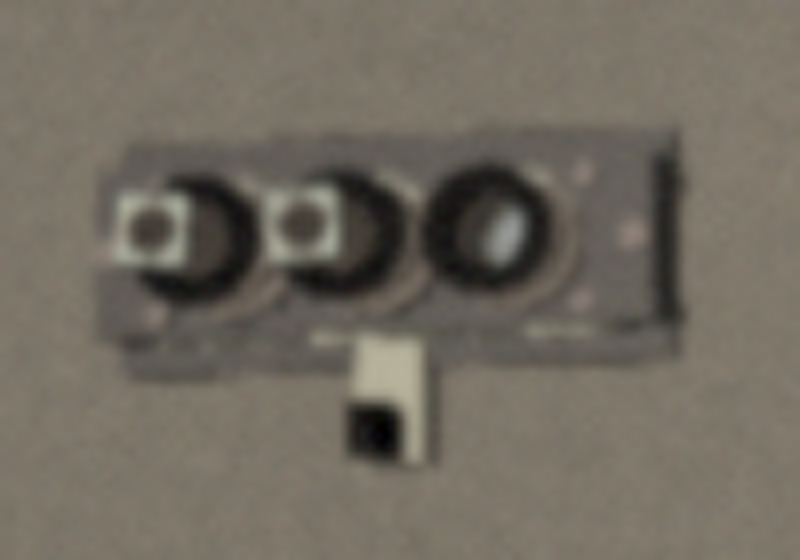

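View pics/tstage.png

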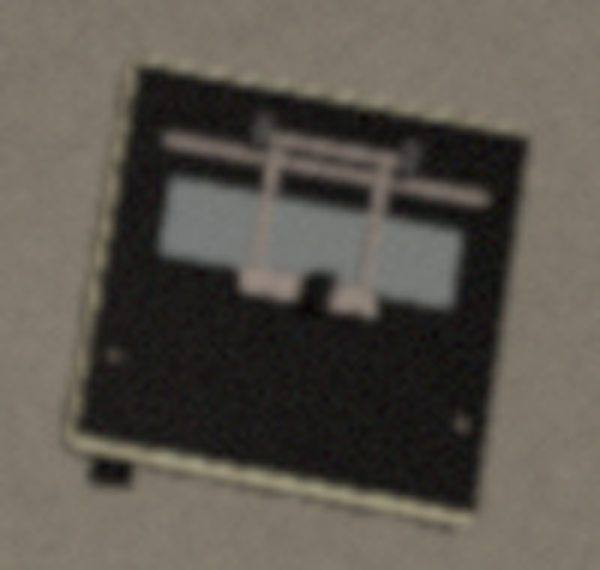

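View pics/sdock.png

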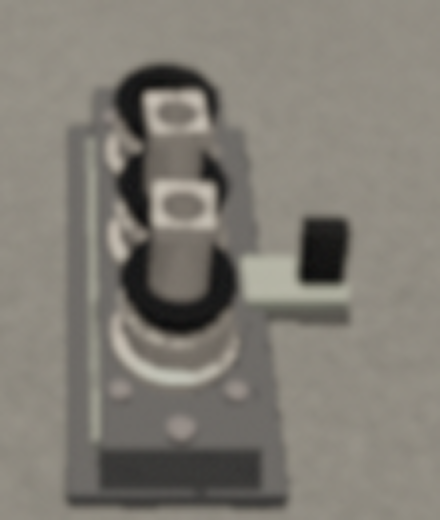

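View pics/ttray.png

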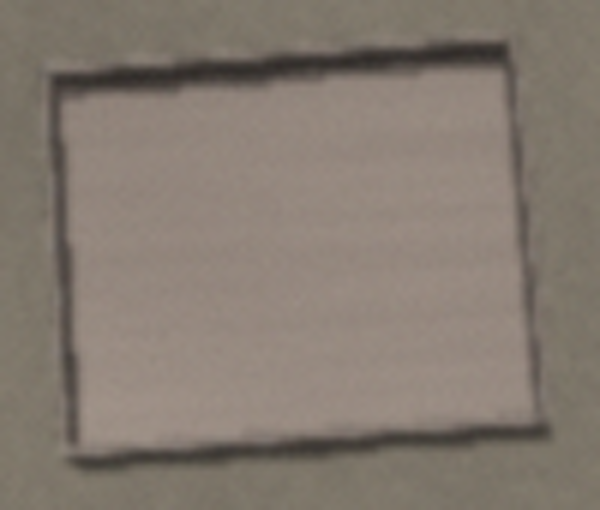

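Run:
```python
from h import *
T=arm.camera_params('top');S=arm.camera_params('side')
f=lambda u,v,k,x,y:((u+.5)/k-.5+x,(v+.5)/k-.5+y)
td=lambda u,v:f(u,v,8,120,205); sd=lambda u,v:f(u,v,4,255,270)
print('col2',onz(td(152,230),.108,T),onz(sd(185,206),.108,S),tri([(td(152,230),T),(sd(185,206),S)]))
print('col1',onz(td(301,224),.108,T),onz(sd(176,113),.108,S),tri([(td(301,224),T),(sd(176,113),S)]))
print('ring',[onz(td(*q),.072,T).round(4) for q in ((490,230),(335,234),(188,240))])
print('tab',onz(td(374,432),.048,T),onz(sd(327,222),.048,S))
ts=lambda u,v:f(u,v,6,350,180)
for n,q in dict(bl=(138,67),br=(528,140),fr=(474,512),fl=(75,435)).items(): print(n,onz(ts(*q),.030,T).round(4))
print('stop ends',[onz(ts(*q),.036,T).round(4) for q in ((165,140),(490,198))])
print('fin',onz(ts(322,280),.068,T).round(4), onz(ts(268,128),.045,T).round(4),onz(ts(408,152),.045,T).round(4))
tt=lambda u,v:f(u,v,6,240,145)
for n,q in dict(bl=(52,75),br=(507,45),fr=(547,432),fl=(72,460)).items(): print(n,onz(tt(*q),.040,T).round(4))
```

```text
col2 [0.49759447 0.38839909 0.108     ] [0.49925277 0.39061778 0.108     ] [0.49845104 0.38901699 0.10629644]
col1 [0.49988153 0.33917407 0.108     ] [0.50212036 0.34054506 0.108     ] [0.50102643 0.33948029 0.10688422]
ring [array([0.5017, 0.2871, 0.072 ]), array([0.5  , 0.34 , 0.072]), array([0.4976, 0.3902, 0.072 ])]
tab [0.43397953 0.33065761 0.048     ] [0.43690635 0.33618494 0.048     ]
bl [ 0.6303 -0.2426  0.03  ]
br [ 0.5961 -0.4226  0.03  ]
fr [ 0.4236 -0.3894  0.03  ]
fl [ 0.4569 -0.2092  0.03  ]
stop ends [array([ 0.5943, -0.253 ,  0.036 ]), array([ 0.5677, -0.4017,  0.036 ])]
fin [ 0.5252 -0.3143  0.068 ] [ 0.5986 -0.2986  0.045 ] [ 0.5876 -0.3622  0.045 ]
bl [0.7257 0.1121 0.04  ]
br [ 0.7408 -0.1055  0.04  ]
fr [ 0.5543 -0.1228  0.04  ]
fl [0.5399 0.0985 0.04  ]
```

Run:
```python
from h import *
st()
for y in (0.04,0.04+np.pi):
    for p in ([.45,-.1,.25],[.44,.385,.25]): print(y,delta(p,tool(y)))
```

```text
t 0.15 pos [ 0.2362 -0.5782  0.2001] jawdir [ 0.378 -0.926 -0.001] z [-0.     0.001 -1.   ] F [ 0.8 -0.1 -0.7] w 92.0
0.04 (array([-0.3619, -0.3788, -0.0495]), array([-6.000e-04,  1.000e-03, -1.223e+00]))
0.04 (array([-0.8147, -0.5529, -0.049 ]), array([-6.000e-04,  1.000e-03, -1.223e+00]))
3.181592653589793 (array([-0.3619, -0.3788, -0.0495]), array([1.1000e-03, 7.0000e-04, 1.9186e+00]))
3.181592653589793 (array([-0.8147, -0.5529, -0.049 ]), array([1.1000e-03, 7.0000e-04, 1.9186e+00]))
```

```bash
python3 -m pendant '[{"dp":[-0.36,-0.38,-0.05],"rotation":[0,0,-1.22],"fingers":-1},{"dp":[-0.36,-0.38,-0.05],"rotation":[0,0,-1.22],"fingers":-1},{"dp":[-0.36,-0.38,-0.05],"rotation":[0,0,-1.22],"fingers":-1},{"dp":[-0.36,-0.38,-0.05],"rotation":[0,0,-1.22],"fingers":-1},{"dp":[-0.36,-0.38,-0.05],"rotation":[0,0,-1.22],"fingers":-1},{"dp":[-0.36,-0.38,-0.05],"rotation":[0,0,-1.22],"fingers":-1},{"dp":[-0.36,-0.38,-0.05],"rotation":[0,0,-1.22],"fingers":-1},{"dp":[-0.36,-0.38,-0.05],"rotation":[0,0,-1.22],"fingers":-1},{"dp":[-0.81,-0.55,-0.05],"rotation":[0,0,-1.22],"fingers":-1},{"dp":[-0.81,-0.55,-0.05],"rotation":[0,0,-1.22],"fingers":-1},{"dp":[-0.81,-0.55,-0.05],"rotation":[0,0,-1.22],"fingers":-1},{"dp":[-0.81,-0.55,-0.05],"rotation":[0,0,-1.22],"fingers":-1},{"dp":[-0.81,-0.55,-0.05],"rotation":[0,0,-1.22],"fingers":-1},{"dp":[-0.81,-0.55,-0.05],"rotation":[0,0,-1.22],"fingers":-1},{"dp":[-0.81,-0.55,-0.05],"rotation":[0,0,-1.22],"fingers":-1},{"dp":[-0.81,-0.55,-0.05],"rotation":[0,0,-1.22],"fingers":-1}]'
python3 - <<'E'
from h import *
st(); p=snap('wrist','w1')
s=arm.observe(); r=R.from_rotvec(s['ee_rot'])
q=R.from_rotvec(p['rvec'])
print('cam in tool',r.inv().apply(q.inv().apply(-p['tvec'])-s['position']), 'look',r.inv().apply(q.inv().apply([0,0,1])))
E
```

```text
clock: 2.15
position: [0.4391, 0.3766, 0.2507]
ee_rot: [-3.141, -0.057, 0.001]
force: [1.0, 0.3, -0.1]
width: 1.001
t 2.15 pos [0.4391 0.3766 0.2507] jawdir [ 0.999  0.036 -0.   ] z [-0.001  0.001 -1.   ] F [ 1.   0.3 -0.1] w 92.1
cam in tool [ 0.00332798 -0.07567647 -0.1838926 ] look [2.09228361e-04 3.11491081e-01 9.50249053e-01]
```

View pics/w1.png

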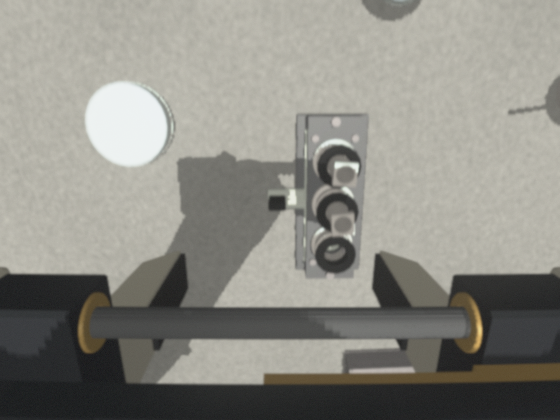

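Run:
```python
import cv2
t=cv2.imread('pics/w1_raw.png')
cv2.imwrite('pics/w1c.png',cv2.resize(t[130:280,250:390],None,fx=4,fy=4,interpolation=cv2.INTER_CUBIC))
```

```text
(no output)
```

View pics/w1c.png

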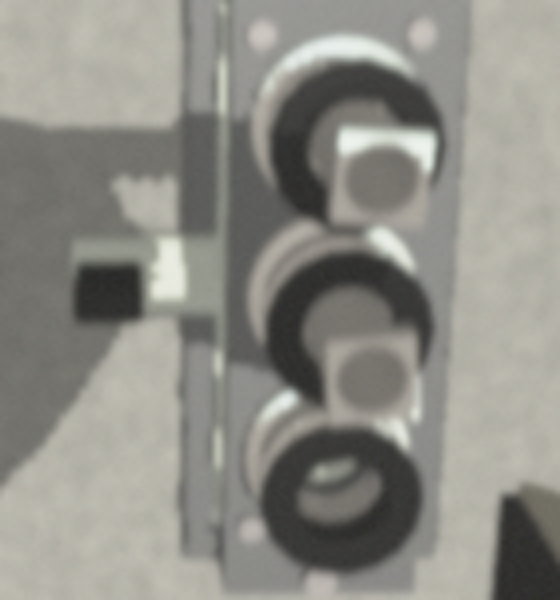

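Run:
```python
from h import *
p=arm.camera_params('wrist')
f=lambda u,v:((u+.5)/4-.5+250,(v+.5)/4-.5+130)
for n,q,z in (('c2',(383,178),.108),('c1',(373,379),.108),('r0',(342,500),.072),('r2',(357,146),.072),('r1',(350,332),.072),('tab',(107,292),.048)): print(n,onz(f(*q),z,p).round(4))
print('edge yaw', [onz(f(*q),z,p).round(4) for q,z in (((183,10),.01),((183,555),.01))])
```

```text
c2 [0.4961 0.4016 0.108 ]
c1 [0.4985 0.3519 0.108 ]
r0 [0.5007 0.3031 0.072 ]
r2 [0.4956 0.4023 0.072 ]
r1 [0.4984 0.3521 0.072 ]
tab [0.4331 0.3532 0.048 ]
edge yaw [array([0.4518, 0.4288, 0.01  ]), array([0.4619, 0.2529, 0.01  ])]
```

Run:
```python
from h import *
st(); p=snap('wrist','w2'); st(); p2=arm.camera_params('wrist'); print(p['tvec']-p2['tvec'])
t=cv2.imread('pics/w2_raw.png')
cv2.imwrite('pics/w2c.png',cv2.resize(t[130:290,250:390],None,fx=4,fy=4,interpolation=cv2.INTER_CUBIC))
```

```text
t 2.2 pos [0.4356 0.3858 0.2507] jawdir [ 0.999  0.044 -0.002] z [-0.003  0.007 -1.   ] F [-1.3  6.3  1.7] w 91.9
t 2.25 pos [0.4357 0.3825 0.2505] jawdir [ 0.999  0.046 -0.003] z [-0.003  0.005 -1.   ] F [-0.3  0.   0.7] w 91.9
[0.00029349 0.00446865 0.00057423]
```

View pics/w2c.png

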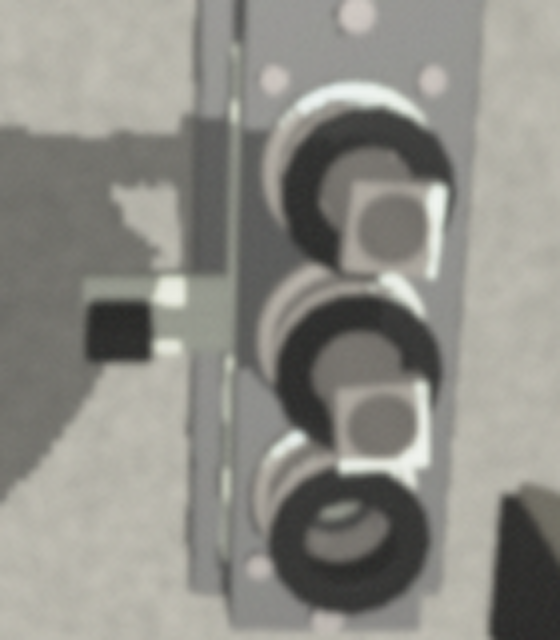

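```bash
python3 -m pendant '[{"dp":[0,0,0],"rotation":[0,0,0],"fingers":-0.2},{"dp":[0,0,0],"rotation":[0,0,0],"fingers":-0.2},{"dp":[0,0,0],"rotation":[0,0,0],"fingers":-0.2}]'
python3 - <<'E'
from h import *
st(); p=snap('wrist','w3'); st(); p2=arm.camera_params('wrist'); print(p['tvec']-p2['tvec'])
t=cv2.imread('pics/w3_raw.png')
cv2.imwrite('pics/w3c.png',cv2.resize(t[130:290,250:390],None,fx=4,fy=4,interpolation=cv2.INTER_CUBIC))
E
```

```text
clock: 2.62
position: [0.4364, 0.381, 0.2507]
ee_rot: [-3.136, -0.068, 0.004]
force: [-0.1, 0.1, 0.1]
width: 0.721
t 2.62 pos [0.4364 0.381  0.2507] jawdir [ 0.999  0.043 -0.002] z [-0.003  0.005 -1.   ] F [-0.1  0.1  0.1] w 66.3
t 2.67 pos [0.4364 0.3811 0.2507] jawdir [ 0.999  0.043 -0.002] z [-0.003  0.005 -1.   ] F [ 0.5 -0.1  0.4] w 62.1
[ 3.21679854e-05 -1.32576704e-04 -1.73370347e-05]
```

View pics/w3c.png

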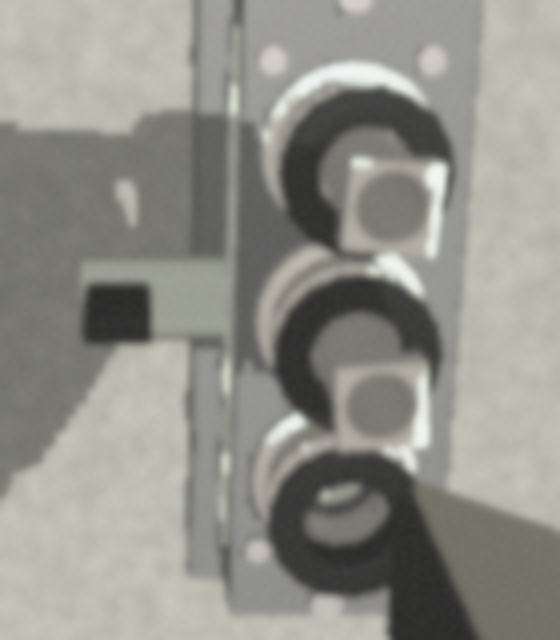

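Run:
```python
from h import *
p=arm.camera_params('wrist')
f=lambda u,v:((u+.5)/4-.5+250,(v+.5)/4-.5+130)
for n,q,z in (('c2',(393,206),.108),('c1',(382,404),.108),('r0',(342,522),.072),('r2',(368,170),.072),('r1',(359,356),.072),('tab',(117,312),.048)): print(n,onz(f(*q),z,p).round(4))
print(delta([.498,.3895,.17],tool(.042)))
```

```text
c2 [0.4999 0.3899 0.108 ]
c1 [0.5022 0.3404 0.108 ]
r0 [0.5022 0.2911 0.072 ]
r2 [0.4998 0.391  0.072 ]
r1 [0.5023 0.3402 0.072 ]
tab [0.437  0.3422 0.048 ]
(array([ 0.0621, -0.0053,  0.0806]), array([-0.0048,  0.0024,  0.0015]))
```

```bash
python3 -m pendant '[{"dp":[0.063,-0.005,0.04],"rotation":[-0.005,0.002,0],"fingers":0.3},{"dp":[0.063,-0.005,0.08],"rotation":[-0.005,0.002,0],"fingers":0.3},{"dp":[0.063,-0.005,0.11],"rotation":[-0.005,0.002,0],"fingers":0.3},{"dp":[0.063,-0.005,0.11],"rotation":[-0.005,0.002,0],"fingers":0.3},{"dp":[0.063,-0.005,0.11],"rotation":[-0.005,0.002,0],"fingers":0.3}]'
python3 - <<'E'
from h import *
st(); p=snap('wrist','w4'); snap('side','s4',(255,200,365,400),3)
E
```

```text
clock: 3.3
position: [0.4994, 0.3898, 0.1423]
ee_rot: [-3.14, -0.068, -0.002]
force: [-0.1, 0.3, 0.3]
width: 0.35
t 3.3 pos [0.4994 0.3898 0.1423] jawdir [0.999 0.043 0.001] z [ 0.001  0.001 -1.   ] F [-0.1  0.3  0.3] w 32.2
```

View pics/w4.png

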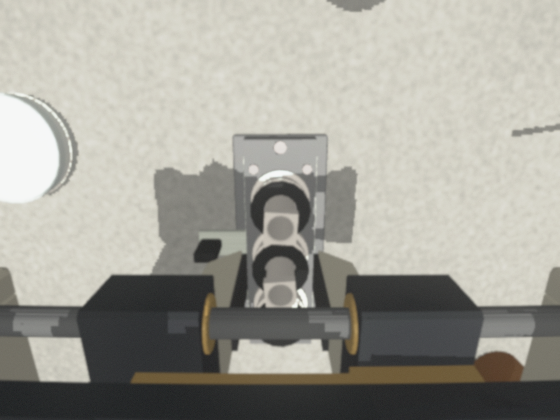

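View pics/s4.png

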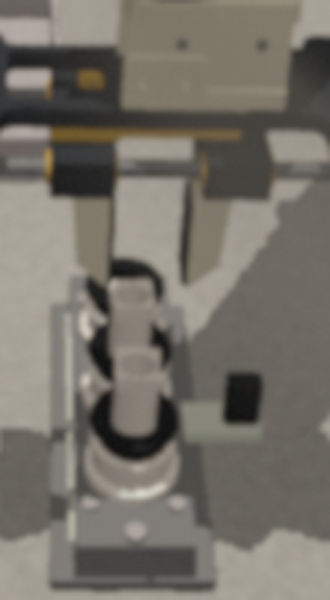

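```bash
python3 -m pendant '[{"dp":[0,0,0.03],"rotation":[0,0,0],"fingers":0.3},{"dp":[0,0,0.055],"rotation":[0,0,0],"fingers":0.3},{"dp":[0,0,0.067],"rotation":[0,0,0],"fingers":0.3},{"dp":[0,0,0.07],"rotation":[0,0,0],"fingers":0.3},{"dp":[0,0,0.073],"rotation":[0,0,0],"fingers":0.3},{"dp":[0,0,0.073],"rotation":[0,0,0],"fingers":0.3}]'
python3 - <<'E'
from h import *
st(); snap('side','s5',(255,200,365,400),3)
E
```

```text
clock: 4.15
position: [0.4999, 0.3906, 0.0703]
ee_rot: [-3.139, -0.068, -0.004]
force: [-0.3, 0.3, -0.3]
width: 0.349
t 4.15 pos [0.4999 0.3906 0.0703] jawdir [0.999 0.043 0.003] z [ 0.003  0.002 -1.   ] F [-0.3  0.3 -0.3] w 32.1
```

View pics/s5.png

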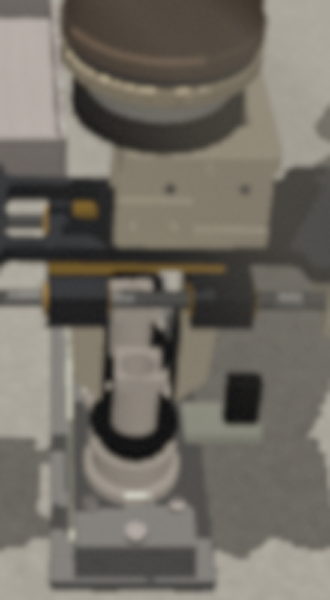

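Run:
```python
from h import *
S=arm.camera_params('side'); s=arm.observe(); P=s['position']
ex=np.array([.999,.043,0]);ey=np.array([-.043,.999,0]);ez=np.array([0,0,1.])
im=cv2.imread('pics/s5_raw.png')
pts=[P+a*ex+b*ey for a in(-.016,.016,-.035,.035) for b in (-.0095,.0095)]+[np.array([.4993,.3895,.108])]
q=((proj(pts,S)-[255,200]+.5)*3-.5)
print(q.round(0))
im=cv2.imread('pics/s5.png')
im=cv2.resize(im,None,fx=2,fy=2)
for u in q: cv2.circle(im,(int(u[0]*2),int(u[1]*2)),3,(0,0,255),-1)
cv2.imwrite('pics/s5b.png',im[400:1000])
```

```text
[[164. 405.]
 [166. 433.]
 [101. 404.]
 [103. 433.]
 [201. 405.]
 [204. 434.]
 [ 64. 404.]
 [ 65. 433.]
 [138. 363.]]
```

View pics/s5b.png

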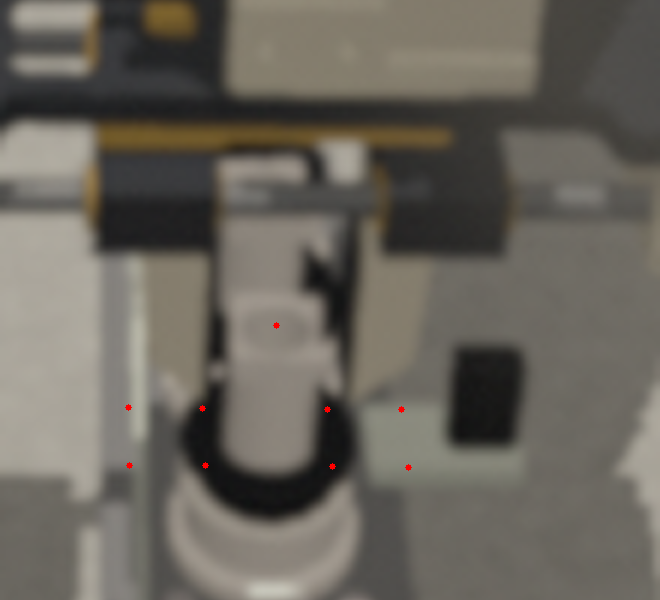

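Run:
```python
from h import *
st()
S=arm.camera_params('side')
print('cam',R.from_rotvec(S['rvec']).inv().apply(-S['tvec']))
ex=np.array([.999,.043,0]);ey=np.array([-.043,.999,0])
def d(f,P,out):
    im=cv2.resize(cv2.imread(f'pics/{f}_raw.png')[200:400,235:395],None,fx=4,fy=4,interpolation=cv2.INTER_CUBIC)
    for h,c in ((0,(0,0,255)),(.015,(0,255,0))):
      pts=[P+a*ex+b*ey+[0,0,h] for a in(-.016,.016) for b in (-.0095,.0095)]
      for u in (proj(pts,S)-[235,200]+.5)*4-.5: cv2.circle(im,tuple(int(x) for x in u),3,c,-1)
    cv2.imwrite(out,im[:600])
d('s4',np.array([.4994,.3898,.1423]),'pics/s4b.png'); d('s5',np.array([.4999,.3906,.0703]),'pics/s5c.png')
```

```text
t 4.2 pos [0.4999 0.3906 0.0703] jawdir [0.999 0.043 0.003] z [ 0.003  0.002 -1.   ] F [-0.4  0.1  0.6] w 31.9
cam [0.52938389 0.86492327 0.5799496 ]
```

View pics/s4b.png

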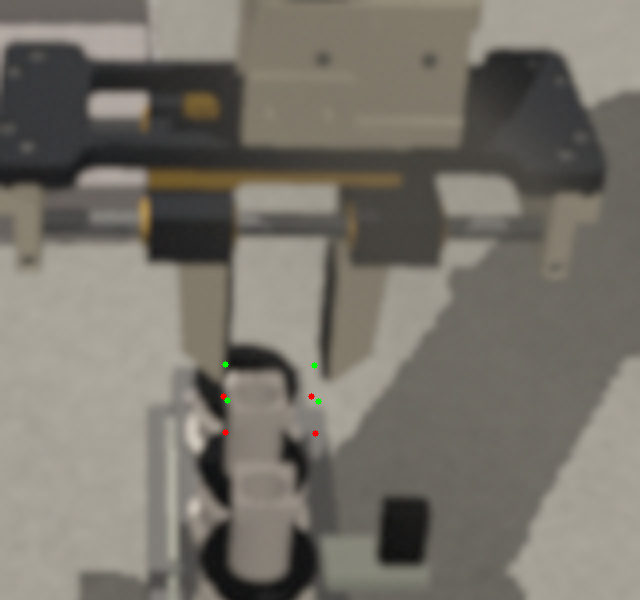

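View pics/s5c.png

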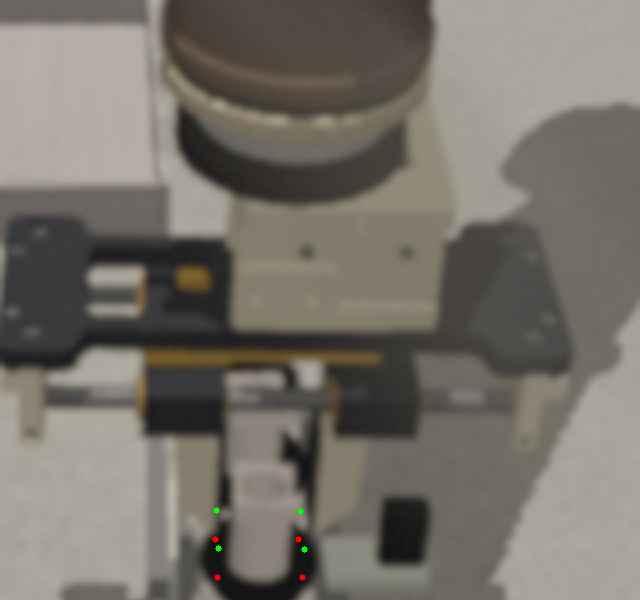

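```bash
python3 -m pendant '[{"dp":[0,0,0.002],"rotation":[0,0,0],"fingers":0.3},{"dp":[0,0,0.003],"rotation":[0,0,0],"fingers":0.3},{"dp":[0,0,0.003],"rotation":[0,0,0],"fingers":0.3}]'; python3 -m pendant '[{"dp":[0,0,0.002],"rotation":[0,0,0],"fingers":0.3},{"dp":[0,0,0.002],"rotation":[0,0,0],"fingers":0.3}]'
```

```text
clock: 4.58
position: [0.4999, 0.3905, 0.0673]
ee_rot: [-3.139, -0.068, -0.004]
force: [-0.5, -0.7, 1.2]
width: 0.348
clock: 4.82
position: [0.4998, 0.3904, 0.065]
ee_rot: [-3.139, -0.068, -0.004]
force: [-0.6, 0.6, 0.1]
width: 0.351
```

```bash
for i in 1; do python3 -m pendant '[{"dp":[0,0,0.002],"rotation":[0,0,0],"fingers":0.3},{"dp":[0,0,0.003],"rotation":[0,0,0],"fingers":0.3},{"dp":[0,0,0.003],"rotation":[0,0,0],"fingers":0.3}]'; done
python3 - <<'E'
from h import *
snap('side','s6',(285,270,345,360),8)
snap('wrist','w6',(180,150,380,350),4)
E
```

```text
clock: 5.2
position: [0.4998, 0.3904, 0.0619]
ee_rot: [-3.139, -0.068, -0.003]
force: [0.3, -0.7, -0.7]
width: 0.347
```

View pics/s6.png

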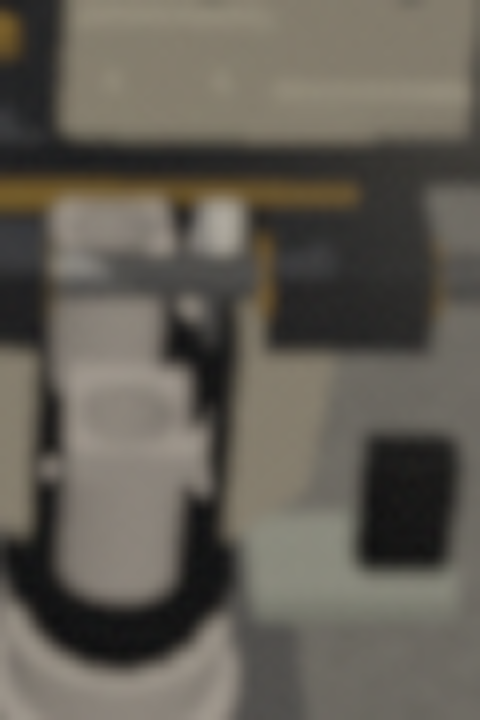

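View pics/w6.png

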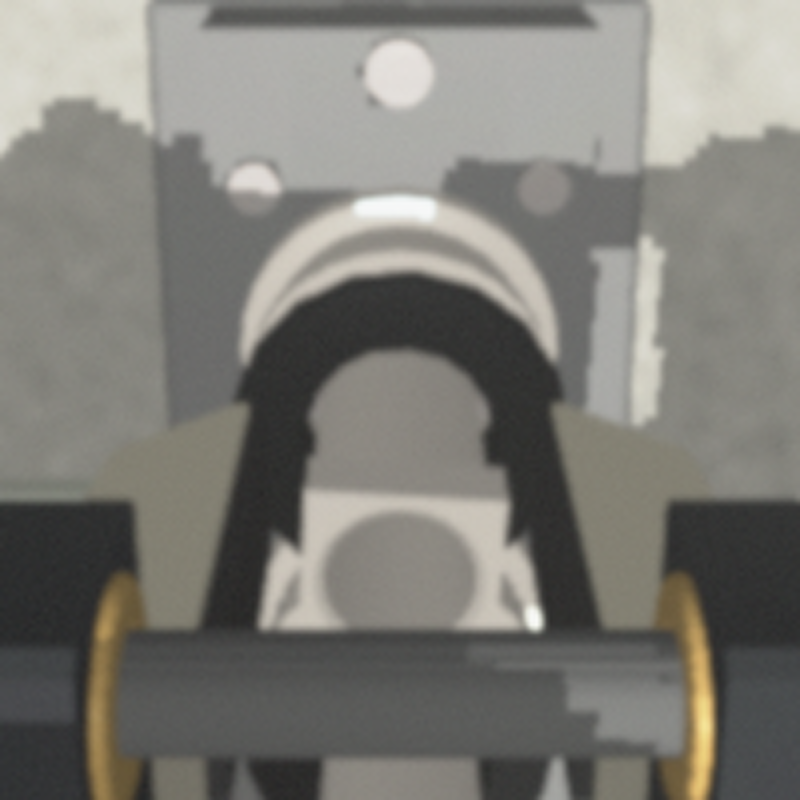

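Run:
```python
from h import *
st()
W=arm.camera_params('wrist'); P=arm.observe()['position']
r=R.from_rotvec(arm.observe()['ee_rot'])
for h in (0,.01,.02,.03):
    q=proj([P+r.apply([a,b,-h]) for a in (-.0165,) for b in (-.0095,.0095)],W); print(h,((q-[180,150]+.5)*4).round(0).tolist())
for z in (.072,.065): print(((proj([[.4993,.3895+.023,z],[.4993-.023,.3895,z]],W)-[180,150]+.5)*4).round())
```

```text
t 5.3 pos [0.4998 0.3905 0.0621] jawdir [0.999 0.043 0.002] z [ 0.002  0.002 -1.   ] F [ 0.2 -0.7 -1.2] w 32.4
0 [[281.0, 338.0], [284.0, 462.0]]
0.01 [[275.0, 367.0], [279.0, 496.0]]
0.02 [[268.0, 398.0], [273.0, 533.0]]
0.03 [[261.0, 433.0], [266.0, 574.0]]
[[404. 277.]
 [224. 432.]]
[[403. 259.]
 [230. 410.]]
```

```bash
python3 -m pendant '[{"dp":[0,0,0.002],"rotation":[0,0,0],"fingers":0.3},{"dp":[0,0,0.003],"rotation":[0,0,0],"fingers":0.3},{"dp":[0,0,0.003],"rotation":[0,0,0],"fingers":0.3}]';python3 -m pendant '[{"dp":[0,0,0.002],"rotation":[0,0,0],"fingers":0.3},{"dp":[0,0,0.002],"rotation":[0,0,0],"fingers":0.3},{"dp":[0,0,0.002],"rotation":[0,0,0],"fingers":0.3}]'
```

```text
clock: 5.68
position: [0.4998, 0.3904, 0.0589]
ee_rot: [-3.139, -0.068, -0.003]
force: [-0.6, -0.5, -0.6]
width: 0.352
clock: 6.05
position: [0.4998, 0.3904, 0.0569]
ee_rot: [-3.139, -0.068, -0.003]
force: [0.7, -0.6, 0.7]
width: 0.347
```

```bash
python3 -m pendant '[{"dp":[0,0,0.001],"rotation":[0,0,0],"fingers":0.3},{"dp":[0,0,0.002],"rotation":[0,0,0],"fingers":0.3},{"dp":[0,0,0.002],"rotation":[0,0,0],"fingers":0.3}]';python3 -m pendant '[{"dp":[0,0,0.001],"rotation":[0,0,0],"fingers":0.3},{"dp":[0,0,0.001],"rotation":[0,0,0],"fingers":0.3}]';python3 - <<'E'
from h import *
snap('wrist','w7',(180,150,380,300),4)
E
```

```text
clock: 6.42
position: [0.4997, 0.3904, 0.0548]
ee_rot: [-3.139, -0.068, -0.003]
force: [0.6, 0.7, -0.3]
width: 0.352
clock: 6.68
position: [0.4997, 0.3902, 0.0536]
ee_rot: [-3.139, -0.068, -0.003]
force: [-0.0, -0.4, 0.0]
width: 0.351
```

View pics/w7.png

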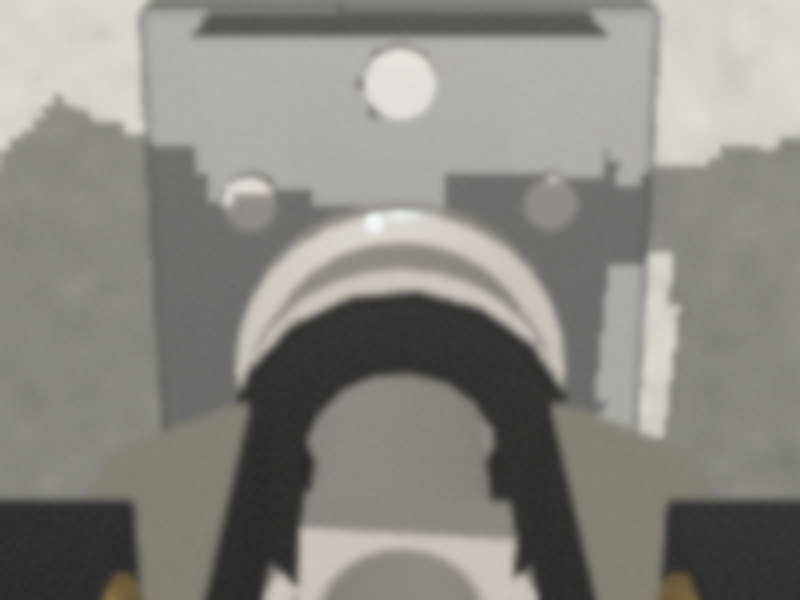

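```bash
python3 - <<'E'
from h import *
W=arm.camera_params('wrist')
for z in (.074,.072,.065,.06): print(((proj([[.4993,.3895+.023,z],[.4993-.023,.3895,z],[.4993,.3895,.108]],W)-[180,150]+.5)*4).round().tolist())
E
python3 -m pendant '[{"dp":[0,0,0.001],"rotation":[0,0,0],"fingers":0.3},{"dp":[0,0,0.002],"rotation":[0,0,0],"fingers":0.3},{"dp":[0,0,0.002],"rotation":[0,0,0],"fingers":0.3}]';python3 -m pendant '[{"dp":[0,0,0.001],"rotation":[0,0,0],"fingers":0.3},{"dp":[0,0,0.001],"rotation":[0,0,0],"fingers":0.3}]'
```

```text
[[405.0, 304.0], [216.0, 466.0], [397.0, 623.0]]
[[405.0, 298.0], [218.0, 459.0], [397.0, 623.0]]
[[405.0, 279.0], [224.0, 435.0], [397.0, 623.0]]
[[404.0, 266.0], [228.0, 419.0], [397.0, 623.0]]
clock: 7.1
position: [0.4997, 0.3902, 0.0516]
ee_rot: [-3.139, -0.068, -0.003]
force: [0.9, -0.5, 0.5]
width: 0.349
clock: 7.35
position: [0.4996, 0.3902, 0.0505]
ee_rot: [-3.139, -0.068, -0.003]
force: [-0.6, -0.1, 0.7]
width: 0.348
```

```bash
python3 -m pendant '[{"dp":[0,0,0.001],"rotation":[0,0,0],"fingers":0.3},{"dp":[0,0,0.0015],"rotation":[0,0,0],"fingers":0.3},{"dp":[0,0,0.0015],"rotation":[0,0,0],"fingers":0.3}]';python3 - <<'E'
from h import *
st();snap('wrist','w8',(180,150,380,300),4);snap('side','s8',(285,270,345,360),8)
E
```

```text
clock: 7.72
position: [0.4996, 0.3902, 0.0489]
ee_rot: [-3.14, -0.068, -0.002]
force: [-0.3, -0.0, -0.8]
width: 0.348
t 7.72 pos [0.4996 0.3902 0.0489] jawdir [0.999 0.043 0.002] z [ 0.002  0.001 -1.   ] F [-0.3 -0.  -0.8] w 32.1
```

View pics/w8.png

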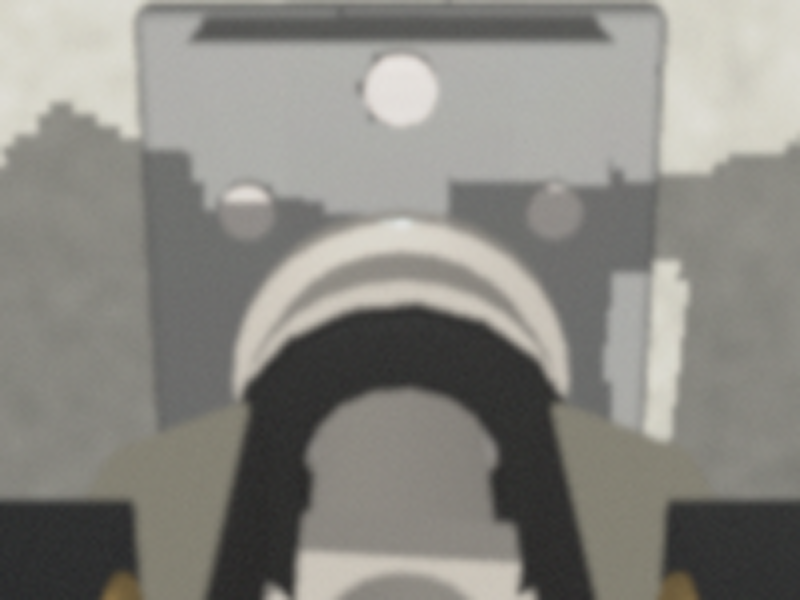

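View pics/s8.png

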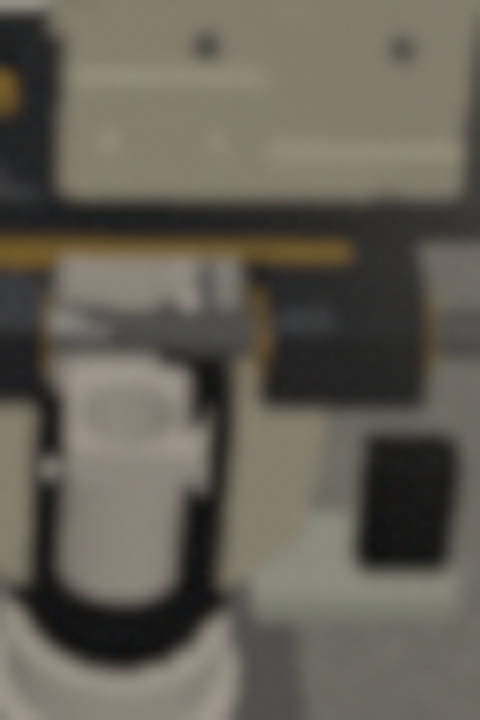

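Run:
```python
from h import *
W=arm.camera_params('wrist');S=arm.camera_params('side')
w=lambda u,v:((u+.5)/4-.5+180,(v+.5)/4-.5+150); s=lambda u,v:((u+.5)/8-.5+285,(v+.5)/8-.5+270)
# right finger in side (robot side, -x) == left in wrist
a=(w(249,402),W);b=(s(222,585),S)
P=tri([a,b]);print(P, proj(P,W)-a[0],proj(P,S)-b[0])
# rail edges check
print((proj([[.4996,.3902,z] for z in (.108,.115,.121,.13)],S)-[285,270]+.5)*8)
```

```text
[0.48082366 0.40127091 0.07554962] [[-0.26747292 -0.00282977]] [[-0.08599725  0.001319  ]]
[[129.08877144 411.27630486]
 [130.99567088 383.44075789]
 [132.64711464 359.33581553]
 [135.15415588 322.74524984]]
```

Run:
```python
from h import *
W=arm.camera_params('wrist'); s=arm.observe(); P=s['position']; r=R.from_rotvec(s['ee_rot'])
for a in (-.046,-.065):
  for b in (-.0095,.0095):
    print(a,b,[proj(P+r.apply([a,b,-h]),W).round(0)[0].tolist() for h in (0,.01,.02,.027)])
im=cv2.imread('pics/w1_raw.png'); cv2.imwrite('pics/w1f.png',cv2.resize(im[230:420,60:260],None,fx=4,fy=4))
```

```text
-0.046 -0.0095 [[196.0, 234.0], [192.0, 241.0], [188.0, 249.0], [184.0, 255.0]]
-0.046 0.0095 [[199.0, 265.0], [195.0, 273.0], [191.0, 283.0], [187.0, 290.0]]
-0.065 -0.0095 [[162.0, 234.0], [157.0, 241.0], [150.0, 249.0], [145.0, 255.0]]
-0.065 0.0095 [[166.0, 265.0], [160.0, 273.0], [154.0, 282.0], [150.0, 289.0]]
```

View pics/w1f.png

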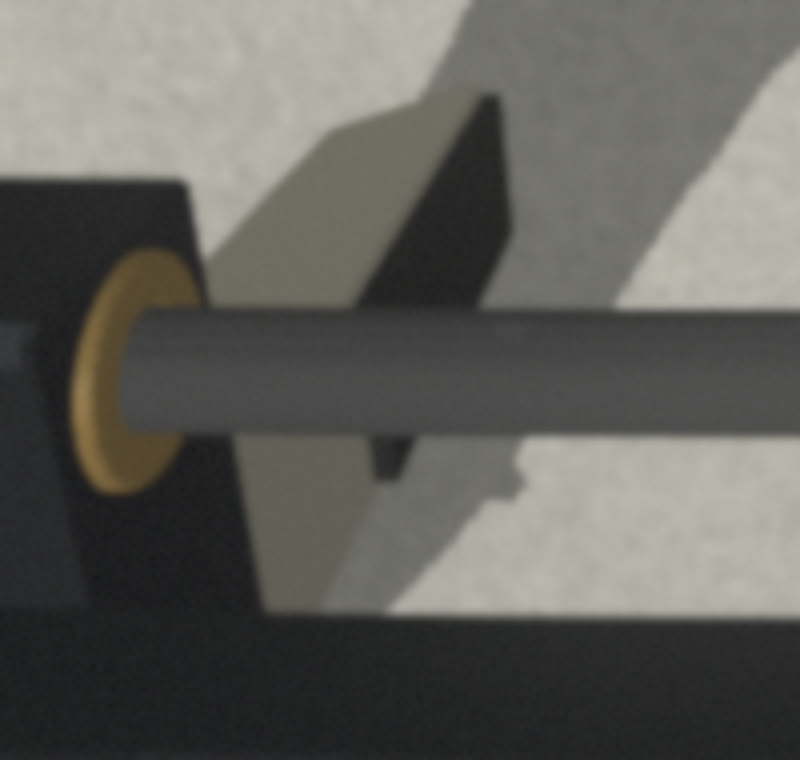

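```bash
python3 -m pendant '[{"dp":[0,0,0.001],"rotation":[0,0,0],"fingers":0.3},{"dp":[0,0,0.002],"rotation":[0,0,0],"fingers":0.3},{"dp":[0,0,0.002],"rotation":[0,0,0],"fingers":0.3}]';python3 -m pendant '[{"dp":[0,0,0.001],"rotation":[0,0,0],"fingers":0.3},{"dp":[0,0,0.001],"rotation":[0,0,0],"fingers":0.3}]';python3 -m pendant '[{"dp":[0,0,0.001],"rotation":[0,0,0],"fingers":0.3},{"dp":[0,0,0.001],"rotation":[0,0,0],"fingers":0.3}]'
```

```text
clock: 8.2
position: [0.4996, 0.3901, 0.0468]
ee_rot: [-3.14, -0.068, -0.002]
force: [0.1, 1.8, -0.4]
width: 0.349
clock: 8.45
position: [0.4996, 0.3903, 0.0461]
ee_rot: [-3.139, -0.068, -0.003]
force: [-0.9, 0.0, 2.5]
width: 0.344
clock: 8.7
position: [0.4997, 0.3903, 0.0452]
ee_rot: [-3.139, -0.068, -0.003]
force: [-0.1, -0.9, 3.8]
width: 0.352
```

```bash
python3 -m pendant '[{"dp":[0,0,0.0015],"rotation":[0,0,0],"fingers":0.3},{"dp":[0,0,0.003],"rotation":[0,0,0],"fingers":0.3},{"dp":[0,0,0.004],"rotation":[0,0,0],"fingers":0.3},{"dp":[0,0,0.005],"rotation":[0,0,0],"fingers":0.3},{"dp":[0,0,0.005],"rotation":[0,0,0],"fingers":0.3}]';python3 -m pendant '[{"dp":[0,0,0.0005],"rotation":[0,0,0],"fingers":0.3},{"dp":[0,0,0.0005],"rotation":[0,0,0],"fingers":0.3}]'
python3 - <<'E'
from h import *
st();snap('wrist','w9',(180,150,380,300),4)
E
```

```text
clock: 9.32
position: [0.4997, 0.3903, 0.0405]
ee_rot: [-3.139, -0.068, -0.003]
force: [-1.6, -2.4, 7.6]
width: 0.353
clock: 9.57
position: [0.4997, 0.3903, 0.0403]
ee_rot: [-3.14, -0.068, -0.003]
force: [-1.4, -3.0, 8.4]
width: 0.351
t 9.57 pos [0.4997 0.3903 0.0403] jawdir [0.999 0.043 0.002] z [ 0.002  0.001 -1.   ] F [-1.4 -3.   8.4] w 32.2
```

View pics/w9.png

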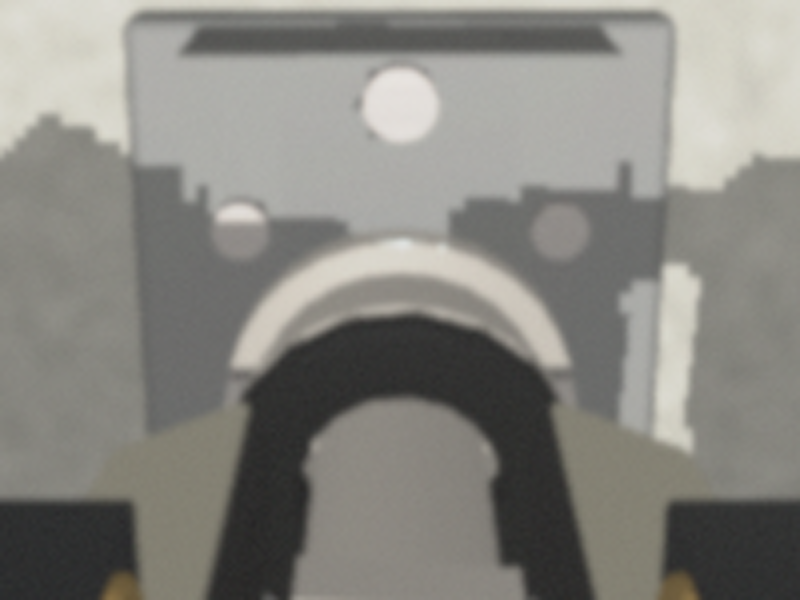

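```bash
python3 -m pendant '[{"dp":[0,0,0.0006],"rotation":[0,0,0],"fingers":0.5},{"dp":[0,0,0.0006],"rotation":[0,0,0],"fingers":1},{"dp":[0,0,0.0006],"rotation":[0,0,0],"fingers":1},{"dp":[0,0,0.0006],"rotation":[0,0,0],"fingers":1},{"dp":[0,0,0.0006],"rotation":[0,0,0],"fingers":1}]' 30
```

```text
clock: 10.25
position: [0.4995, 0.391, 0.0402]
ee_rot: [-3.138, -0.069, -0.004]
force: [-1.2, -0.7, 7.9]
width: 0.235
```

```bash
python3 -m pendant '[{"dp":[0,0,-0.003],"rotation":[0,0,0],"fingers":1},{"dp":[0,0,-0.007],"rotation":[0,0,0],"fingers":1},{"dp":[0,0,-0.012],"rotation":[0,0,0],"fingers":1},{"dp":[0,0,-0.016],"rotation":[0,0,0],"fingers":1},{"dp":[0,0,-0.016],"rotation":[0,0,0],"fingers":1}]' 30
python3 - <<'E'
from h import *
st();snap('side','s9',(235,200,395,400),3)
E
```

```text
clock: 10.88
position: [0.4996, 0.3912, 0.0566]
ee_rot: [-3.138, -0.069, -0.005]
force: [0.5, 0.3, -1.1]
width: 0.234
t 10.88 pos [0.4996 0.3912 0.0566] jawdir [0.999 0.044 0.003] z [ 0.003  0.003 -1.   ] F [ 0.5  0.3 -1.1] w 21.6
```

View pics/s9.png

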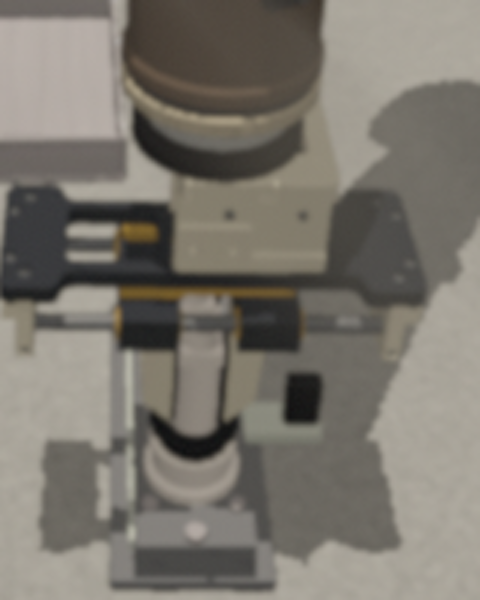

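```bash
python3 -m pendant '[{"dp":[0,0,-0.03],"rotation":[0,0,0],"fingers":1},{"dp":[0,0,-0.07],"rotation":[0,0,0],"fingers":1},{"dp":[0,0,-0.11],"rotation":[0,0,0],"fingers":1},{"dp":[0,0,-0.14],"rotation":[0,0,0],"fingers":1},{"dp":[0,0,-0.14],"rotation":[0,0,0],"fingers":1}]'
python3 - <<'E'
from h import *
st();snap('side','s10');print(arm.observe()['joints'].round(2))
snap('top','t10')
print(delta([.62,.05,.2],tool(-np.pi/2)))
E
```

```text
clock: 11.55
position: [0.4999, 0.392, 0.1989]
ee_rot: [-3.135, -0.069, -0.009]
force: [0.9, 0.6, -0.6]
width: 0.239
t 11.55 pos [0.4999 0.392  0.1989] jawdir [0.999 0.044 0.006] z [ 0.006  0.006 -1.   ] F [ 0.9  0.6 -0.6] w 22.0
[-0.31  0.54 -0.69  1.52  0.36  1.21 -1.01]
(array([ 0.106 ,  0.3454, -0.0046]), array([-3.6000e-03, -5.0000e-04,  1.6146e+00]))
```

View pics/s10.png

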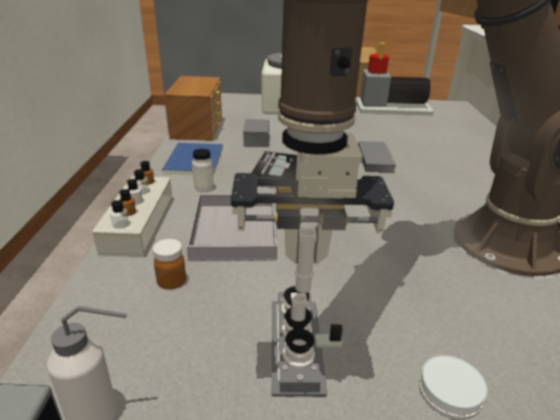

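View pics/t10.png

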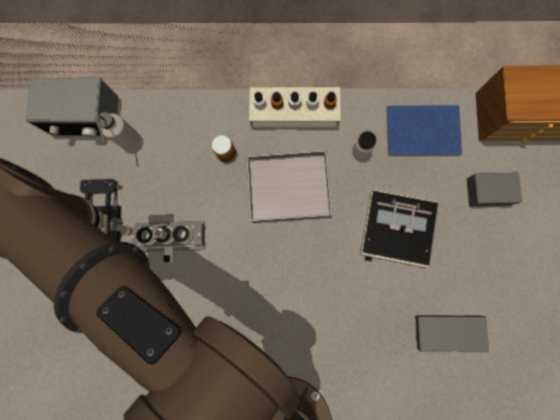

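```bash
python3 -m pendant '[{"dp":[0.01,0.04,-0.005],"rotation":[0,0,0.2],"fingers":1},{"dp":[0.03,0.09,-0.005],"rotation":[0,0,0.4],"fingers":1},{"dp":[0.05,0.14,-0.005],"rotation":[0,0,0.6],"fingers":1},{"dp":[0.06,0.18,-0.005],"rotation":[0,0,0.8],"fingers":1},{"dp":[0.08,0.22,-0.005],"rotation":[0,0,1.0],"fingers":1},{"dp":[0.09,0.27,-0.005],"rotation":[0,0,1.2],"fingers":1},{"dp":[0.1,0.31,-0.005],"rotation":[0,0,1.4],"fingers":1},{"dp":[0.106,0.345,-0.005],"rotation":[0,0,1.61],"fingers":1},{"dp":[0.106,0.345,-0.005],"rotation":[0,0,1.61],"fingers":1},{"dp":[0.106,0.345,-0.005],"rotation":[0,0,1.61],"fingers":1},{"dp":[0.106,0.345,-0.005],"rotation":[0,0,1.61],"fingers":1}]'
python3 - <<'E'
from h import *
st();print(arm.observe()['joints'].round(2))
snap('side','s11')
th=np.radians(50)
def tilt(th): return R.from_rotvec([0,-th,0])*tool(-np.pi/2)
print(tilt(th).as_matrix()[:,2])
for p,t in (([.63,.055,.15],30),([.65,.055,.08],50),([.655,.055,.034],52)): print(delta(p,tilt(np.radians(t))))
E
```

```text
clock: 13.02
position: [0.6194, 0.051, 0.1996]
ee_rot: [-2.229, 2.211, 0.001]
force: [0.4, -0.7, -0.2]
width: 0.239
t 13.03 pos [0.6194 0.051  0.1996] jawdir [ 0.008 -1.    -0.002] z [ 0.001  0.002 -1.   ] F [ 0.4 -0.7 -0.2] w 22.0
[ 0.02  0.45 -0.27  1.57  0.13  1.14 -1.84]
[ 0.76604444  0.         -0.64278761]
(array([-0.0037, -0.0104,  0.0498]), array([0.5221, 0.0042, 0.0072]))
(array([-0.0034, -0.0303,  0.1199]), array([0.8712, 0.0055, 0.0065]))
(array([-0.0032, -0.0353,  0.1659]), array([0.9061, 0.0056, 0.0064]))
```

View pics/s11.png

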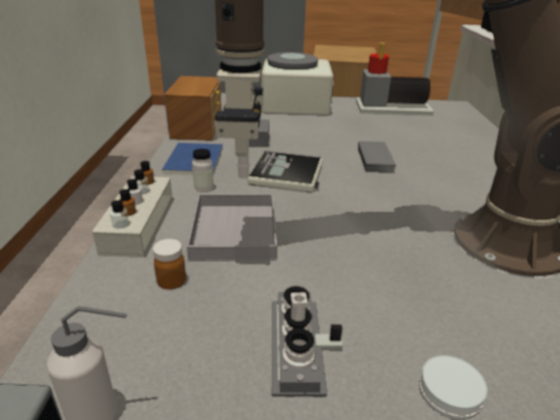

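```bash
python3 -m pendant '[{"dp":[-0.004,-0.005,0.02],"rotation":[0.17,0,0],"fingers":1},{"dp":[-0.004,-0.01,0.04],"rotation":[0.34,0,0],"fingers":1},{"dp":[-0.004,-0.015,0.06],"rotation":[0.52,0,0],"fingers":1},{"dp":[-0.004,-0.02,0.08],"rotation":[0.7,0,0],"fingers":1},{"dp":[-0.003,-0.03,0.1],"rotation":[0.87,0,0],"fingers":1},{"dp":[-0.003,-0.03,0.12],"rotation":[0.9,0,0],"fingers":1},{"dp":[-0.003,-0.03,0.12],"rotation":[0.9,0,0],"fingers":1}]'
python3 - <<'E'
from h import *
st();print(arm.observe()['joints'].round(2))
snap('side','s12',(150,60,330,270),3);snap('wrist','w12')
def tilt(th): return R.from_rotvec([0,-th,0])*tool(-np.pi/2)
for p,t in (([.655,.055,.034],52),): print(delta(p,tilt(np.radians(t))))
E
```

```text
clock: 13.95
position: [0.6744, 0.0603, 0.2015]
ee_rot: [-1.823, 1.811, -0.672]
force: [-0.6, -0.3, -0.8]
width: 0.239
t 13.95 pos [0.6744 0.0603 0.2015] jawdir [ 0.003 -1.     0.009] z [ 0.645 -0.005 -0.764] F [-0.6 -0.3 -0.8] w 21.9
[-0.55  0.23  0.33  2.18  0.96  0.12 -2.74]
(array([0.0031, 0.1245, 0.116 ]), array([ 0.2043, -0.0041,  0.0082]))
```

View pics/s12.png

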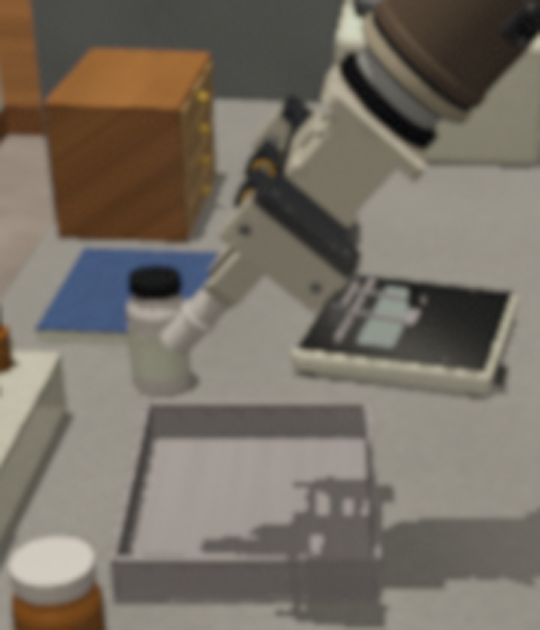

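View pics/w12.png

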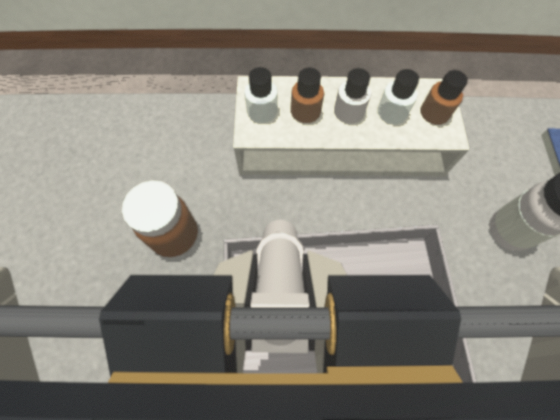

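Run:
```python
from h import *
def tilt(th): return R.from_rotvec([0,-th,0])*tool(-np.pi/2)
for p,t in (([.65,.055,.15],32),([.65,.055,.09],32),([.65,.055,.036],32),): print(delta(p,tilt(np.radians(t))))
```

```text
(array([0.0041, 0.0533, 0.0243]), array([-0.1448, -0.0054,  0.0074]))
(array([0.0036, 0.0921, 0.07  ]), array([-0.1448, -0.0054,  0.0074]))
(array([0.0031, 0.127 , 0.1112]), array([-0.1448, -0.0054,  0.0074]))
```

```bash
python3 -m pendant '[{"dp":[0.002,0.02,0.01],"rotation":[-0.145,0,0],"fingers":1},{"dp":[0.004,0.053,0.024],"rotation":[-0.145,0,0],"fingers":1},{"dp":[0.004,0.07,0.045],"rotation":[-0.145,0,0],"fingers":1},{"dp":[0.004,0.092,0.07],"rotation":[-0.145,0,0],"fingers":1},{"dp":[0.004,0.092,0.07],"rotation":[-0.145,0,0],"fingers":1},{"dp":[0.004,0.092,0.07],"rotation":[-0.145,0,0],"fingers":1}]'
python3 - <<'E'
from h import *
st();print(arm.observe()['joints'].round(2))
snap('side','s13',(150,60,330,270),3)
def tilt(th): return R.from_rotvec([0,-th,0])*tool(-np.pi/2)
for p,t in (([.65,.055,.036],32),): print(delta(p,tilt(np.radians(t))))
E
```

```text
clock: 14.8
position: [0.6533, 0.055, 0.0985]
ee_rot: [-1.914, 1.917, -0.54]
force: [-0.3, -0.6, -0.4]
width: 0.238
t 14.8 pos [0.6533 0.055  0.0985] jawdir [-0.003 -1.     0.005] z [ 0.518 -0.006 -0.855] F [-0.3 -0.6 -0.4] w 21.9
[-0.32  0.38  0.09  2.17  0.96  0.12 -2.74]
(array([-0.0002,  0.0355,  0.052 ]), array([ 0.0133, -0.0056,  0.0012]))
```

View pics/s13.png

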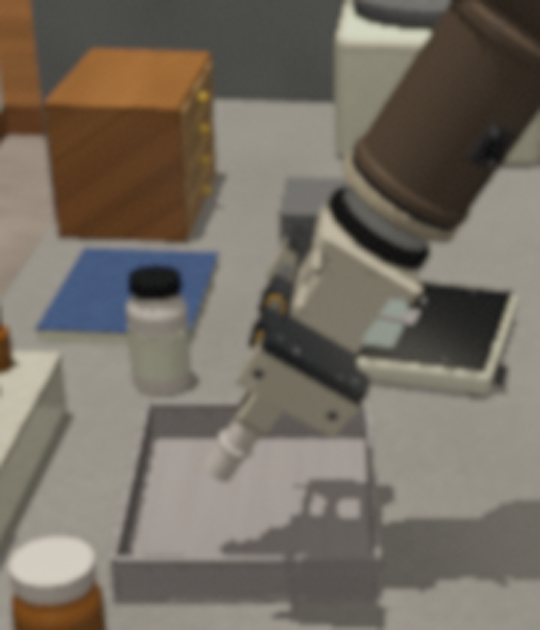

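```bash
python3 -m pendant '[{"dp":[0,0.01,0.015],"rotation":[-0.05,0,0],"fingers":1},{"dp":[0,0.02,0.03],"rotation":[-0.1,0,0],"fingers":1},{"dp":[0,0.03,0.045],"rotation":[-0.1,0,0],"fingers":1},{"dp":[0,0.034,0.05],"rotation":[-0.1,0,0],"fingers":1},{"dp":[0,0.0365,0.0535],"rotation":[-0.1,0,0],"fingers":1},{"dp":[0,0.0365,0.0535],"rotation":[-0.1,0,0],"fingers":1}]'
python3 - <<'E'
from h import *
st();print(arm.observe()['joints'].round(2))
snap('side','s14',(150,60,330,270),3)
E
```

```text
clock: 15.6
position: [0.65, 0.0554, 0.0347]
ee_rot: [-1.976, 1.977, -0.454]
force: [0.1, 0.1, -0.4]
width: 0.238
t 15.6 pos [0.65   0.0554 0.0347] jawdir [-0.002 -1.     0.005] z [ 0.431 -0.005 -0.902] F [ 0.1  0.1 -0.4] w 21.9
[-0.21  0.5  -0.02  2.12  0.91  0.15 -2.68]
```

View pics/s14.png

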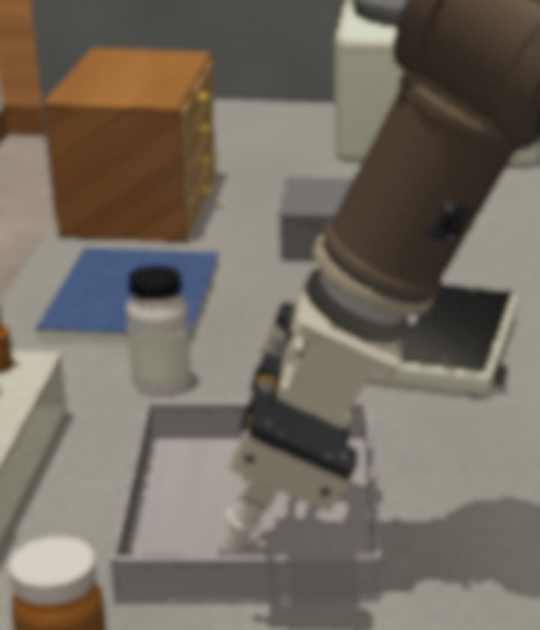

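```bash
python3 -m pendant '[{"dp":[0,0,0],"rotation":[0,0,0],"fingers":0.2},{"dp":[0,0,0],"rotation":[0,0,0],"fingers":0.2},{"dp":[0,0,0],"rotation":[0,0,0],"fingers":0.2},{"dp":[0,0,-0.02],"rotation":[0,0,0],"fingers":0.2},{"dp":[0,0,-0.05],"rotation":[0,0,0],"fingers":0.2},{"dp":[0,0,-0.09],"rotation":[-0.1,0,0],"fingers":0.2},{"dp":[0,0,-0.14],"rotation":[-0.2,0,0],"fingers":0.2},{"dp":[0,0,-0.16],"rotation":[-0.3,0,0],"fingers":0.2}]'
python3 - <<'E'
from h import *
st();print(arm.observe()['joints'].round(2))
snap('side','s15',(150,60,330,270),3)
print(delta([.5015,.340,.17],tool(.044)))
E
```

```text
clock: 16.65
position: [0.5812, 0.0567, 0.1832]
ee_rot: [-2.145, 2.148, -0.161]
force: [1.0, -1.2, -0.8]
width: 0.4
t 16.65 pos [0.5812 0.0567 0.1832] jawdir [-0.002 -1.     0.003] z [ 0.146 -0.003 -0.989] F [ 1.  -1.2 -0.8] w 36.8
[ 0.26  0.37 -0.61  1.8   0.32  0.92 -2.06]
(array([-0.2837,  0.0838,  0.0018]), array([-0.1095, -0.1193, -1.6147]))
```

View pics/s15.png

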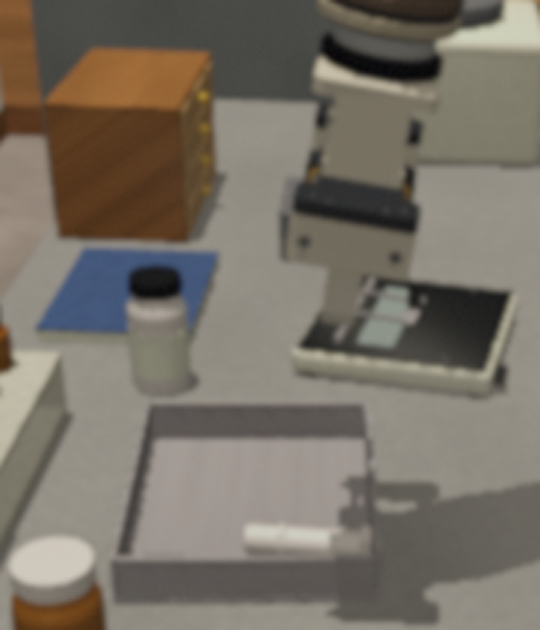

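```bash
python3 -m pendant '[{"dp":[-0.03,0.01,0],"rotation":[-0.1,-0.1,-0.2],"fingers":0.3},{"dp":[-0.07,0.02,0],"rotation":[-0.1,-0.1,-0.4],"fingers":0.3},{"dp":[-0.11,0.03,0],"rotation":[-0.1,-0.1,-0.6],"fingers":0.3},{"dp":[-0.15,0.04,0],"rotation":[-0.11,-0.11,-0.8],"fingers":0.3},{"dp":[-0.19,0.05,0],"rotation":[-0.11,-0.11,-1.0],"fingers":0.3},{"dp":[-0.23,0.06,0],"rotation":[-0.11,-0.12,-1.2],"fingers":0.3},{"dp":[-0.26,0.07,0],"rotation":[-0.11,-0.12,-1.4],"fingers":0.3},{"dp":[-0.284,0.084,0.002],"rotation":[-0.11,-0.12,-1.615],"fingers":0.3},{"dp":[-0.284,0.084,0.002],"rotation":[-0.11,-0.12,-1.615],"fingers":0.3},{"dp":[-0.284,0.084,0.002],"rotation":[-0.11,-0.12,-1.615],"fingers":0.3}]'
python3 - <<'E'
from h import *
st();print(arm.observe()['joints'].round(2))
print(delta([.5015,.340,.09],tool(.044)))
E
```

```text
clock: 17.95
position: [0.501, 0.3406, 0.1689]
ee_rot: [-3.141, -0.07, 0.002]
force: [0.6, -0.4, -0.0]
width: 0.348
t 17.95 pos [0.501  0.3406 0.1689] jawdir [ 0.999  0.044 -0.001] z [-0.001  0.    -1.   ] F [ 0.6 -0.4 -0. ] w 32.0
[-0.06  0.63 -0.99  1.61  0.55  1.21 -1.11]
(array([0.0006, 0.0006, 0.0789]), array([-0.0001,  0.0014,  0.0003]))
```

```bash
python3 -m pendant '[{"dp":[0.0008,0.0003,0.03],"rotation":[0,0,0],"fingers":0.3},{"dp":[0.0008,0.0003,0.06],"rotation":[0,0,0],"fingers":0.3},{"dp":[0.0008,0.0003,0.076],"rotation":[0,0,0],"fingers":0.3},{"dp":[0.0008,0.0003,0.076],"rotation":[0,0,0],"fingers":0.3},{"dp":[0.0008,0.0003,0.076],"rotation":[0,0,0],"fingers":0.3}]'
python3 - <<'E'
from h import *
st();snap('wrist','w16',(180,200,380,350),4)
E
```

```text
clock: 18.58
position: [0.5022, 0.3409, 0.094]
ee_rot: [-3.14, -0.068, 0.0]
force: [-0.3, 1.0, 0.9]
width: 0.343
t 18.57 pos [0.5022 0.3409 0.094 ] jawdir [ 0.999  0.043 -0.   ] z [-0.     0.001 -1.   ] F [-0.3  1.   0.9] w 31.5
```

View pics/w16.png

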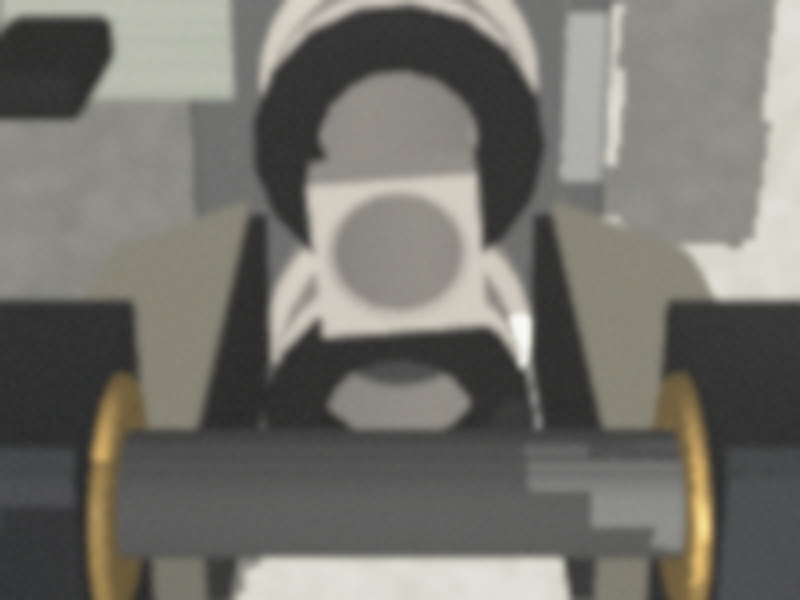

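```bash
python3 -m pendant '[{"dp":[-0.0006,0.0008,0.02],"rotation":[0,0,-0.055],"fingers":0.3},{"dp":[-0.0006,0.0008,0.04],"rotation":[0,0,-0.055],"fingers":0.3},{"dp":[-0.0006,0.0008,0.046],"rotation":[0,0,-0.055],"fingers":0.3},{"dp":[-0.0006,0.0008,0.049],"rotation":[0,0,-0.055],"fingers":0.3},{"dp":[-0.0006,0.0008,0.051],"rotation":[0,0,-0.055],"fingers":0.3},{"dp":[-0.0006,0.0008,0.0535],"rotation":[0,0,-0.055],"fingers":0.3},{"dp":[-0.0006,0.0008,0.0545],"rotation":[0,0,-0.055],"fingers":0.3},{"dp":[-0.0006,0.0008,0.0545],"rotation":[0,0,-0.055],"fingers":0.3}]'
python3 - <<'E'
from h import *
st();snap('wrist','w17',(180,150,380,350),4)
E
```

```text
clock: 19.62
position: [0.5016, 0.3403, 0.0405]
ee_rot: [-3.137, -0.155, -0.001]
force: [-2.1, -3.5, 7.4]
width: 0.346
t 19.62 pos [0.5016 0.3403 0.0405] jawdir [0.995 0.098 0.001] z [ 0.001  0.001 -1.   ] F [-2.1 -3.5  7.4] w 31.8
```

View pics/w17.png

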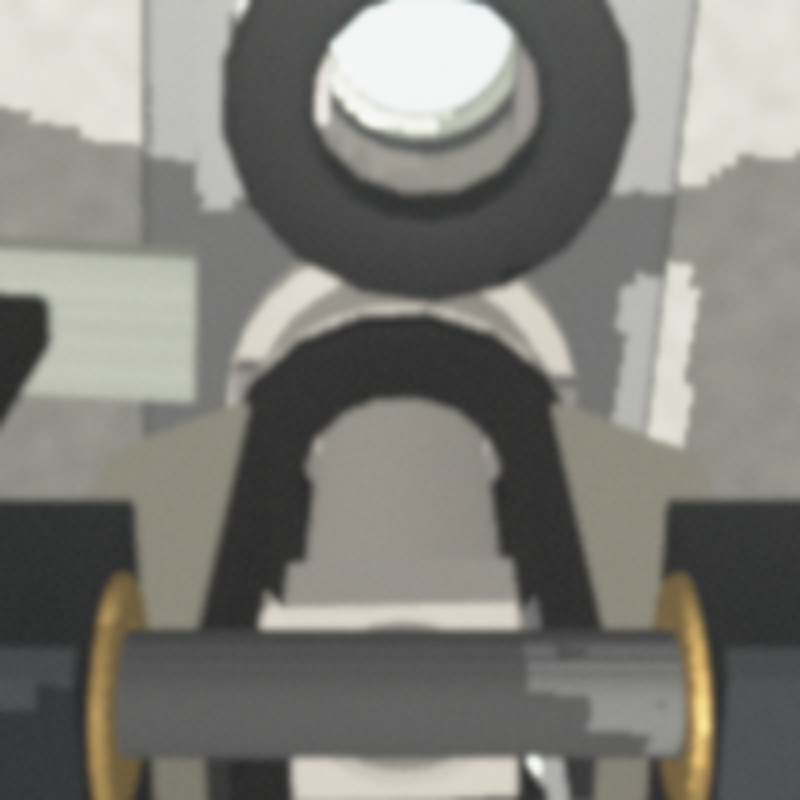

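```bash
python3 -m pendant '[{"dp":[0,0,0.0008],"rotation":[0,0,0],"fingers":0.3},{"dp":[0,0,0.001],"rotation":[0,0,0],"fingers":0.5},{"dp":[0,0,0.001],"rotation":[0,0,0],"fingers":1},{"dp":[0,0,0.001],"rotation":[0,0,0],"fingers":1},{"dp":[0,0,0.001],"rotation":[0,0,0],"fingers":1},{"dp":[0,0,0.001],"rotation":[0,0,0],"fingers":1}]' 30
```

```text
clock: 20.42
position: [0.5021, 0.3415, 0.0408]
ee_rot: [-3.135, -0.155, -0.004]
force: [-1.0, -0.8, 7.1]
width: 0.24
```

```bash
python3 -m pendant '[{"dp":[0,0,0],"rotation":[0,0,0],"fingers":0.4},{"dp":[0,0,0.001],"rotation":[0,0,0],"fingers":0.4},{"dp":[0,0,0.002],"rotation":[0,0,0],"fingers":0.4},{"dp":[0,0,0.002],"rotation":[0,0,0],"fingers":0.4}]'
python3 -m pendant '[{"dp":[0,0,0.0005],"rotation":[0,0,0],"fingers":0.4},{"dp":[0,0,0.0005],"rotation":[0,0,0],"fingers":1},{"dp":[0,0,0.0005],"rotation":[0,0,0],"fingers":1},{"dp":[0,0,0.0005],"rotation":[0,0,0],"fingers":1},{"dp":[0,0,0.0005],"rotation":[0,0,0],"fingers":1}]' 30
```

```text
clock: 20.92
position: [0.5036, 0.3425, 0.0403]
ee_rot: [-3.133, -0.154, -0.008]
force: [0.3, -2.3, 7.4]
width: 0.303
clock: 21.55
position: [0.5038, 0.3435, 0.041]
ee_rot: [-3.132, -0.154, -0.01]
force: [-1.7, -2.1, 7.6]
width: 0.235
```

```bash
python3 -m pendant '[{"dp":[0,0,0],"rotation":[0,0,0],"fingers":0.35},{"dp":[0,0,0],"rotation":[0,0,0],"fingers":0.35}]'
python3 - <<'E'
from h import *
st();print(delta([.5018,.3402,.0388],tool(.098)))
E
```

```text
clock: 21.8
position: [0.5056, 0.3446, 0.0425]
ee_rot: [-3.13, -0.153, -0.016]
force: [3.2, -1.2, 6.6]
width: 0.323
t 21.8 pos [0.5056 0.3446 0.0425] jawdir [0.995 0.097 0.011] z [ 0.01   0.009 -1.   ] F [ 3.2 -1.2  6.6] w 29.7
(array([-0.0042,  0.004 ,  0.0036]), array([-0.0077, -0.0106, -0.0005]))
```

```bash
python3 -m pendant '[{"dp":[0,0,-0.006],"rotation":[0,0,0],"fingers":0.3},{"dp":[-0.004,0.004,-0.008],"rotation":[-0.008,-0.011,0],"fingers":0.3},{"dp":[-0.004,0.004,-0.008],"rotation":[-0.008,-0.011,0],"fingers":0.3},{"dp":[-0.004,0.004,-0.008],"rotation":[-0.008,-0.011,0],"fingers":0.3}]'
python3 - <<'E'
from h import *
st();print(delta([.5018,.3402,.0388],tool(.098)))
snap('wrist','w18',(180,150,380,350),4)
E
```

```text
clock: 22.3
position: [0.5017, 0.34, 0.0502]
ee_rot: [3.137, 0.153, -0.001]
force: [-0.3, 0.2, -0.1]
width: 0.35
t 22.3 pos [0.5017 0.34   0.0502] jawdir [ 0.995  0.098 -0.001] z [-0.001 -0.001 -1.   ] F [-0.3  0.2 -0.1] w 32.2
(array([ 0.0002, -0.0002,  0.0114]), array([ 0.0004,  0.0008, -0.0003]))
```

View pics/w18.png

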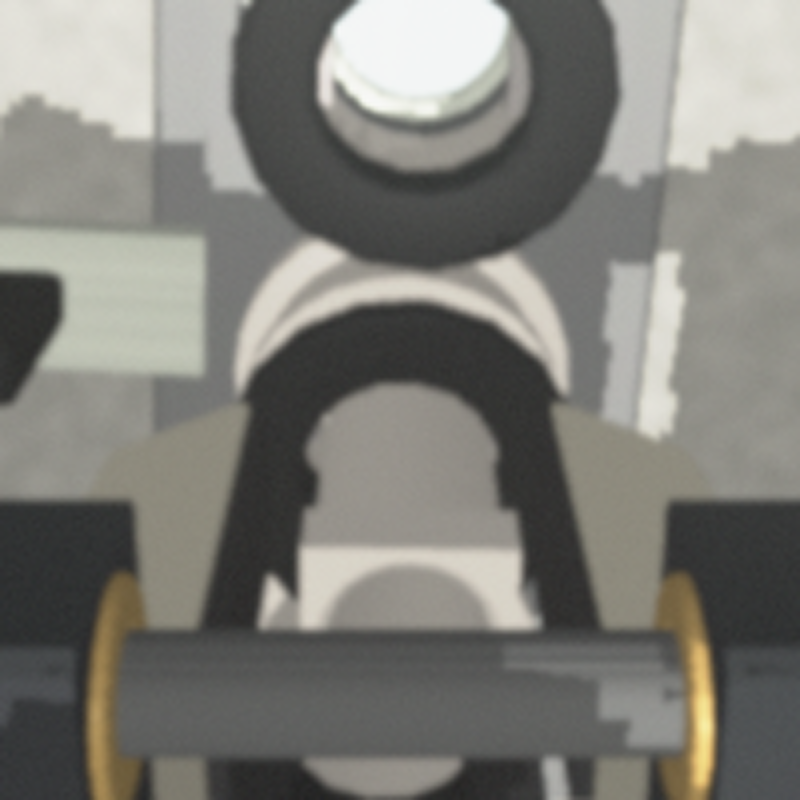

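```bash
python3 -m pendant '[{"dp":[0,0,0.003],"rotation":[0,0,0],"fingers":0.3},{"dp":[0,0,0.006],"rotation":[0,0,0],"fingers":0.3},{"dp":[0,0,0.009],"rotation":[0,0,0],"fingers":0.3},{"dp":[0,0,0.0115],"rotation":[0,0,0],"fingers":0.3},{"dp":[0,0,0.0115],"rotation":[0,0,0],"fingers":0.3},{"dp":[0,0,0.0115],"rotation":[0,0,0],"fingers":0.6},{"dp":[0,0,0.0115],"rotation":[0,0,0],"fingers":1},{"dp":[0,0,0.0115],"rotation":[0,0,0],"fingers":1},{"dp":[0,0,0.0115],"rotation":[0,0,0],"fingers":1}]' 30
```

```text
clock: 23.48
position: [0.5024, 0.3408, 0.0395]
ee_rot: [-3.137, -0.153, -0.001]
force: [0.4, -0.7, 7.8]
width: 0.236
```

```bash
python3 -m pendant '[{"dp":[0,0,-0.003],"rotation":[0,0,0],"fingers":1},{"dp":[0,0,-0.007],"rotation":[0,0,0],"fingers":1},{"dp":[0,0,-0.012],"rotation":[0,0,0],"fingers":1},{"dp":[0,0,-0.02],"rotation":[0,0,0],"fingers":1}]' 30; python3 -m pendant '[{"dp":[0,0,-0.03],"rotation":[0,0,0],"fingers":1},{"dp":[0,0,-0.07],"rotation":[0,0,0],"fingers":1},{"dp":[0,0,-0.11],"rotation":[0,0,0],"fingers":1},{"dp":[0,0,-0.14],"rotation":[0,0,0],"fingers":1},{"dp":[0,0,-0.14],"rotation":[0,0,0],"fingers":1}]'
python3 - <<'E'
from h import *
st();snap('side','s20');snap('top','t20')
E
```

```text
clock: 23.98
position: [0.5024, 0.3407, 0.0597]
ee_rot: [-3.137, -0.153, -0.001]
force: [-0.3, 0.4, -1.0]
width: 0.233
clock: 24.6
position: [0.5031, 0.342, 0.2027]
ee_rot: [-3.134, -0.153, -0.007]
force: [-0.4, 0.5, -0.1]
width: 0.236
t 24.6 pos [0.5031 0.342  0.2027] jawdir [0.995 0.097 0.005] z [ 0.004  0.004 -1.   ] F [-0.4  0.5 -0.1] w 21.7
```

View pics/s20.png

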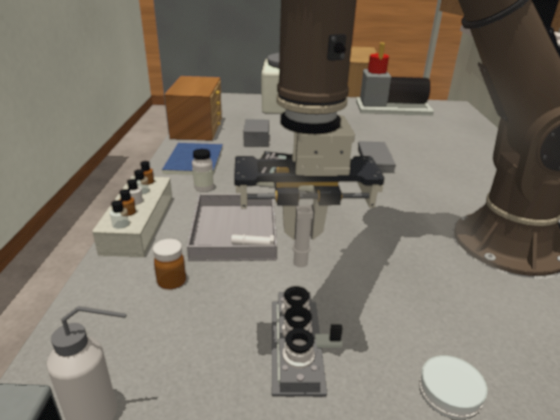

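View pics/t20.png

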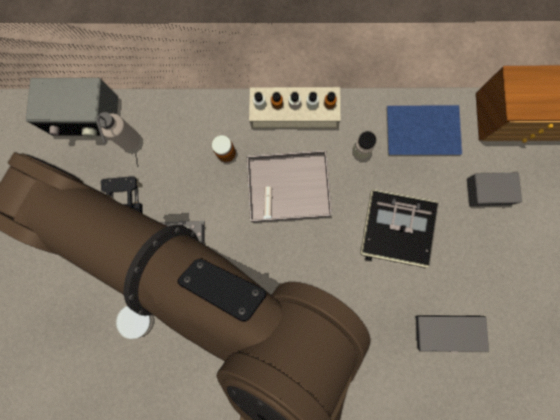

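Run:
```python
from h import *
def tilt(th): return R.from_rotvec([0,-th,0])*tool(-np.pi/2)
print(delta([.63,-.045,.2],tilt(0)))
```

```text
(array([ 0.0896,  0.3959, -0.0004]), array([-1.1000e-03, -6.0000e-04,  1.6682e+00]))
```

```bash
python3 -m pendant '[{"dp":[0.01,0.04,0],"rotation":[0,0,0.2],"fingers":1},{"dp":[0.02,0.09,0],"rotation":[0,0,0.4],"fingers":1},{"dp":[0.03,0.14,0],"rotation":[0,0,0.6],"fingers":1},{"dp":[0.05,0.19,0],"rotation":[0,0,0.8],"fingers":1},{"dp":[0.06,0.24,0],"rotation":[0,0,1.0],"fingers":1},{"dp":[0.07,0.29,0],"rotation":[0,0,1.2],"fingers":1},{"dp":[0.08,0.34,0],"rotation":[0,0,1.4],"fingers":1},{"dp":[0.09,0.38,0],"rotation":[0,0,1.55],"fingers":1},{"dp":[0.09,0.396,0],"rotation":[0,0,1.668],"fingers":1},{"dp":[0.09,0.396,0],"rotation":[0,0,1.668],"fingers":1},{"dp":[0.09,0.396,0],"rotation":[0,0,1.668],"fingers":1}]'
python3 - <<'E'
from h import *
st();print(arm.observe()['joints'].round(2));
snap('side','s21')
def tilt(th): return R.from_rotvec([0,-th,0])*tool(-np.pi/2)
for z,t in ((.14,15),(.09,25),(.034,25)):print(delta([.65,-.045,z],tilt(np.radians(t))))
E
```

```text
clock: 26.08
position: [0.6299, -0.0436, 0.199]
ee_rot: [-2.227, 2.215, 0.001]
force: [1.0, 0.0, -0.2]
width: 0.239
t 26.07 pos [ 0.6299 -0.0436  0.199 ] jawdir [ 0.005 -1.    -0.001] z [-0.     0.001 -1.   ] F [ 1.   0.  -0.2] w 22.0
[ 0.37  0.52 -0.6   1.52  0.3   1.2  -1.84]
(array([ 0.0019, -0.02  ,  0.0593]), array([0.2615, 0.0019, 0.0051]))
(array([ 0.0019, -0.02  ,  0.1093]), array([0.436 , 0.0023, 0.005 ]))
(array([ 0.002 , -0.02  ,  0.1653]), array([0.436 , 0.0023, 0.005 ]))
```

View pics/s21.png

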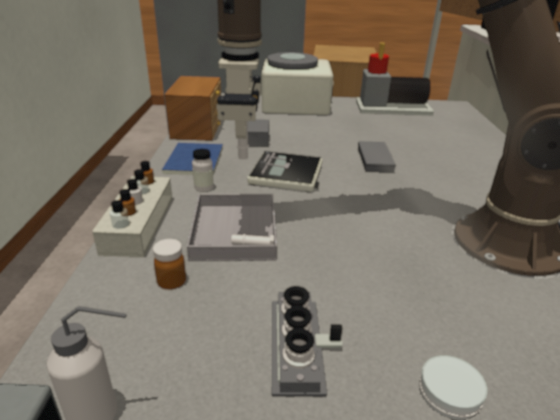

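```bash
python3 -m pendant '[{"dp":[0.002,-0.01,0.03],"rotation":[0.13,0,0],"fingers":1},{"dp":[0.002,-0.02,0.059],"rotation":[0.26,0,0],"fingers":1},{"dp":[0.002,-0.02,0.085],"rotation":[0.38,0,0],"fingers":1},{"dp":[0.002,-0.02,0.109],"rotation":[0.436,0,0],"fingers":1},{"dp":[0.002,-0.02,0.13],"rotation":[0.436,0,0],"fingers":1},{"dp":[0.002,-0.02,0.15],"rotation":[0.436,0,0],"fingers":1},{"dp":[0.002,-0.02,0.16],"rotation":[0.436,0,0],"fingers":1},{"dp":[0.002,-0.02,0.165],"rotation":[0.436,0,0],"fingers":1},{"dp":[0.002,-0.02,0.165],"rotation":[0.436,0,0],"fingers":1}]'
python3 - <<'E'
from h import *
st();print(arm.observe()['joints'].round(2));
snap('side','s22',(150,60,330,270),3)
E
```

```text
clock: 27.25
position: [0.6499, -0.044, 0.0341]
ee_rot: [-1.986, 1.972, -0.436]
force: [-0.1, -0.7, -0.5]
width: 0.236
t 27.25 pos [ 0.6499 -0.044   0.0341] jawdir [ 0.007 -1.    -0.001] z [ 0.422  0.004 -0.907] F [-0.1 -0.7 -0.5] w 21.7
[ 0.14  0.51 -0.2   2.1   0.78  0.14 -2.33]
```

View pics/s22.png

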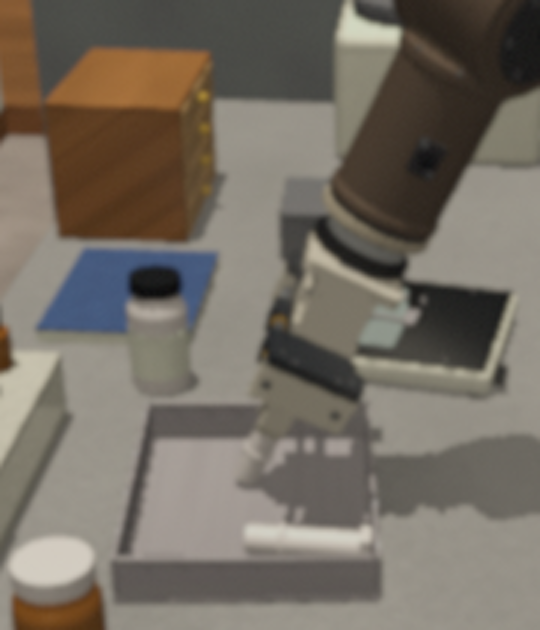

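```bash
python3 -m pendant '[{"dp":[0,0,0],"rotation":[0,0,0],"fingers":0.2},{"dp":[0,0,0],"rotation":[0,0,0],"fingers":0.2},{"dp":[0,0,0],"rotation":[0,0,0],"fingers":0.2},{"dp":[0,0,-0.02],"rotation":[0,0,0],"fingers":0.2},{"dp":[0,0,-0.05],"rotation":[0,0,0],"fingers":0.2},{"dp":[0,0,-0.09],"rotation":[-0.1,0,0],"fingers":0.2},{"dp":[0,0,-0.14],"rotation":[-0.2,0,0],"fingers":0.2},{"dp":[0,0,-0.16],"rotation":[-0.3,0,0],"fingers":0.2}]'
python3 - <<'E'
from h import *
st();print(arm.observe()['joints'].round(2))
snap('side','s23');snap('top','t23')
E
```

```text
clock: 28.3
position: [0.5825, -0.0451, 0.183]
ee_rot: [-2.156, 2.143, -0.145]
force: [0.8, -0.8, -0.6]
width: 0.4
t 28.3 pos [ 0.5825 -0.0451  0.183 ] jawdir [ 0.006 -1.    -0.002] z [ 0.137  0.003 -0.991] F [ 0.8 -0.8 -0.6] w 36.8
[ 0.54  0.4  -0.74  1.79  0.35  0.94 -1.9 ]
```

View pics/s23.png

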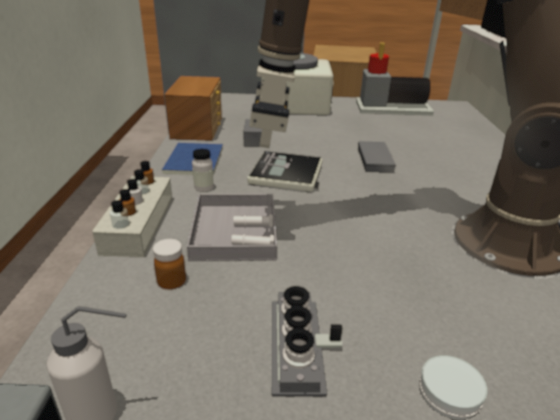

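Run:
```python
from h import *
print(delta([.50,.15,.2],tool(0.0)))
print(delta([.50,.0,.2],tool(-.8)))
```

```text
(array([-0.1957,  0.0807, -0.0287]), array([-0.1114, -0.108 , -1.5627]))
(array([-0.0457,  0.0815, -0.0291]), array([-0.1336, -0.0518, -0.7642]))
```

View pics/t23.png

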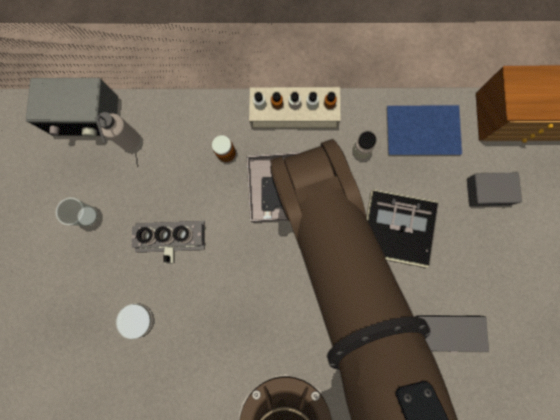

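```bash
python3 -m pendant '[{"dp":[-0.02,0.02,-0.01],"rotation":[-0.1,0,-0.2],"fingers":0.2},{"dp":[-0.03,0.05,-0.02],"rotation":[-0.12,-0.02,-0.4],"fingers":0.2},{"dp":[-0.04,0.07,-0.029],"rotation":[-0.13,-0.04,-0.58],"fingers":0.2},{"dp":[-0.05,0.08,-0.029],"rotation":[-0.134,-0.052,-0.764],"fingers":0.2},{"dp":[-0.08,0.081,-0.029],"rotation":[-0.13,-0.07,-0.95],"fingers":0.2},{"dp":[-0.11,0.081,-0.029],"rotation":[-0.12,-0.08,-1.13],"fingers":0.2},{"dp":[-0.14,0.081,-0.029],"rotation":[-0.12,-0.09,-1.3],"fingers":0.2},{"dp":[-0.17,0.081,-0.029],"rotation":[-0.115,-0.1,-1.45],"fingers":0.2},{"dp":[-0.196,0.081,-0.029],"rotation":[-0.111,-0.108,-1.563],"fingers":0.2},{"dp":[-0.196,0.081,-0.029],"rotation":[-0.111,-0.108,-1.563],"fingers":0.2}]'
python3 - <<'E'
from h import *
st();print(arm.observe()['joints'].round(2))
print(delta([.42,.337,.2],tool(np.pi/2+.045)))
E
```

```text
clock: 29.65
position: [0.4988, 0.1524, 0.1992]
ee_rot: [-3.14, -0.007, -0.0]
force: [-0.1, -0.8, -0.5]
width: 0.398
t 29.65 pos [0.4988 0.1524 0.1992] jawdir [1.    0.005 0.   ] z [ 0.     0.002 -1.   ] F [-0.1 -0.8 -0.5] w 36.6
[ 0.41  0.51 -1.15  1.76  0.5   1.2  -0.87]
(array([-0.0779, -0.185 , -0.0005]), array([-1.0000e-03, -1.4000e-03, -1.6111e+00]))
```

```bash
python3 -m pendant '[{"dp":[-0.01,-0.03,0],"rotation":[0,0,-0.2],"fingers":0.4},{"dp":[-0.02,-0.06,0],"rotation":[0,0,-0.4],"fingers":0.4},{"dp":[-0.03,-0.09,0],"rotation":[0,0,-0.6],"fingers":0.4},{"dp":[-0.04,-0.11,0],"rotation":[0,0,-0.8],"fingers":0.4},{"dp":[-0.05,-0.13,0],"rotation":[0,0,-1.0],"fingers":0.4},{"dp":[-0.06,-0.15,0],"rotation":[0,0,-1.2],"fingers":0.4},{"dp":[-0.07,-0.17,0],"rotation":[0,0,-1.4],"fingers":0.4},{"dp":[-0.078,-0.185,0],"rotation":[0,0,-1.61],"fingers":0.4},{"dp":[-0.078,-0.185,0],"rotation":[0,0,-1.61],"fingers":0.4},{"dp":[-0.078,-0.185,0],"rotation":[0,0,-1.61],"fingers":0.4},{"dp":[-0.078,-0.185,0],"rotation":[0,0,-1.61],"fingers":0.4}]'
python3 - <<'E'
from h import *
st();print(arm.observe()['joints'].round(2))
snap('wrist','w24')
E
```

```text
clock: 31.02
position: [0.4203, 0.3362, 0.199]
ee_rot: [-2.177, -2.265, -0.001]
force: [0.6, -0.3, 0.1]
width: 0.298
t 31.02 pos [0.4203 0.3362 0.199 ] jawdir [-0.04   0.999  0.001] z [ 0.     0.001 -1.   ] F [ 0.6 -0.3  0.1] w 27.4
[ 0.06  0.59 -1.25  1.72  0.59  1.26  0.28]
```

View pics/w24.png

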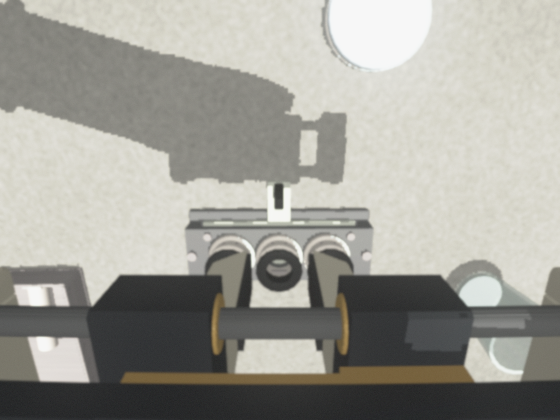

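Run:
```python
from h import *
p=arm.camera_params('wrist')
im=cv2.imread('pics/w24_raw.png'); cv2.imwrite('pics/w24c.png',cv2.resize(im[170:290,180:380],None,fx=4,fy=4,interpolation=cv2.INTER_CUBIC))
```

```text
(no output)
```

View pics/w24c.png

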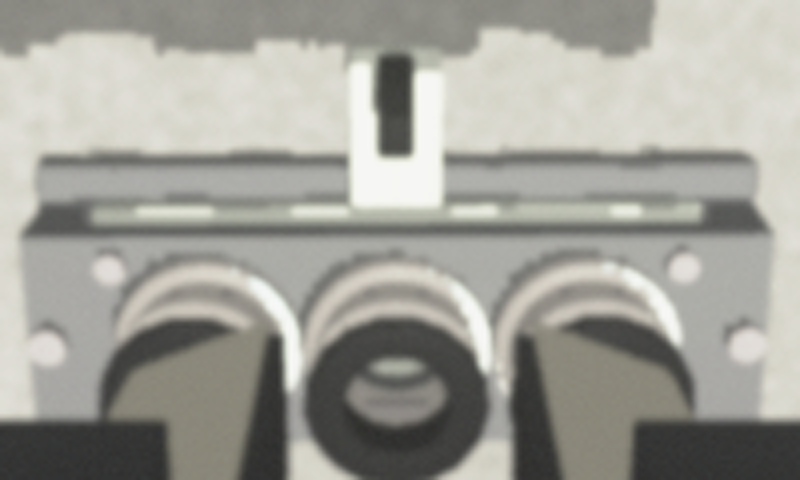

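Run:
```python
from h import *
p=arm.camera_params('wrist')
f=lambda u,v:((u+.5)/4-.5+180,(v+.5)/4-.5+170)
print('tabtop rear edge',onz(f(395,155),.048,p),'front bottom',onz(f(395,57),.016,p))
print('rings',onz(f(396,396),.072,p))
print('plate edge through slot', onz(f(90,214),.018,p),onz(f(702,212),.018,p))
print('base front corners',onz(f(40,158),.010,p),onz(f(755,158),.010,p))
s=arm.observe();print(s['position'])
```

```text
tabtop rear edge [0.4456311  0.33709533 0.048     ] front bottom [0.42886494 0.33639622 0.016     ]
rings [0.49906714 0.33946425 0.072     ]
plate edge through slot [0.47552287 0.2551918  0.018     ] [0.46835781 0.42155954 0.018     ]
base front corners [0.46269797 0.24015377 0.01      ] [0.45491336 0.43644236 0.01      ]
[0.42027384 0.33633967 0.19914658]
```

Run:
```python
from h import *
print(delta([.436,.337,.005],tool(np.pi/2+.042)))
```

```text
(array([-0.0002,  0.0156,  0.1942]), array([ 0.0005, -0.001 , -0.0018]))
```

```bash
python3 -m pendant '[{"dp":[0,0.015,0.05],"rotation":[0,0,0],"fingers":0.4},{"dp":[0,0.0155,0.1],"rotation":[0,0,0],"fingers":0.4},{"dp":[0,0.0155,0.13],"rotation":[0,0,0],"fingers":0.4},{"dp":[0,0.0155,0.145],"rotation":[0,0,0],"fingers":0.4},{"dp":[0,0.0155,0.145],"rotation":[0,0,0],"fingers":0.4}]'
python3 - <<'E'
from h import *
st();print(arm.observe()['joints'].round(2))
snap('wrist','w25',(180,170,380,320),4)
snap('side','s25',(240,200,400,400),3)
E
```

```text
clock: 31.7
position: [0.4357, 0.3369, 0.0538]
ee_rot: [-2.177, -2.264, -0.0]
force: [0.3, 0.3, 0.3]
width: 0.298
t 31.7 pos [0.4357 0.3369 0.0538] jawdir [-0.039  0.999  0.001] z [-0.     0.001 -1.   ] F [0.3 0.3 0.3] w 27.4
[-0.04  0.75 -1.09  1.86  0.78  1.04  0.15]
```

View pics/w25.png

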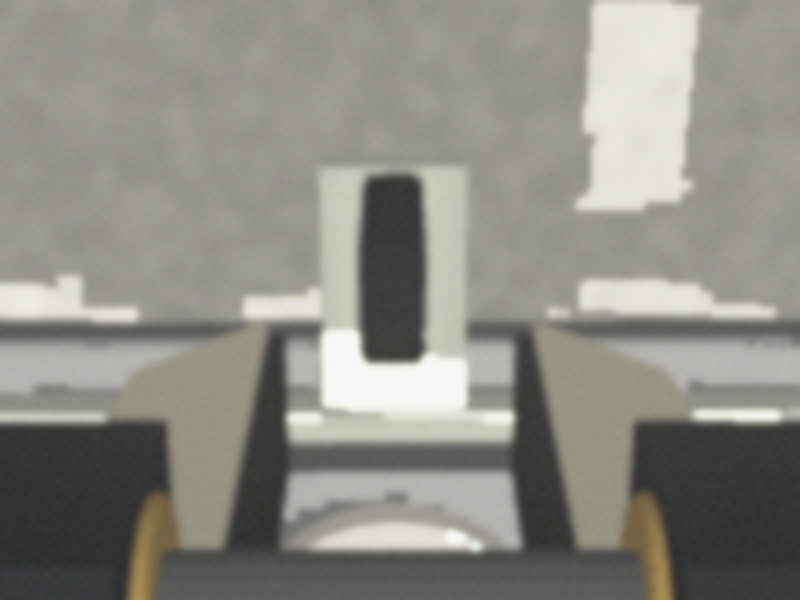

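View pics/s25.png

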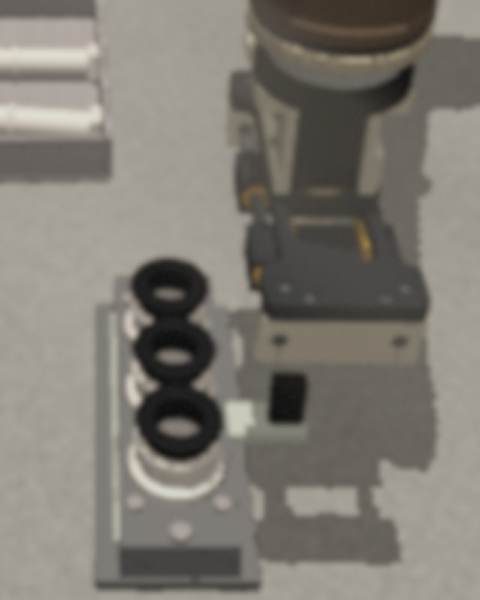

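```bash
python3 -m pendant '[{"dp":[-0.001,0,0.02],"rotation":[0,0,0],"fingers":0.4},{"dp":[-0.001,0,0.035],"rotation":[0,0,0],"fingers":0.4},{"dp":[-0.001,0,0.045],"rotation":[0,0,0],"fingers":0.4},{"dp":[-0.001,0,0.048],"rotation":[0,0,0],"fingers":0.4},{"dp":[-0.001,0,0.048],"rotation":[0,0,0],"fingers":0.4}]'
python3 - <<'E'
from h import *
st();print(arm.observe()['joints'].round(2))
snap('side','s26',(240,200,400,400),3)
E
```

```text
clock: 32.42
position: [0.4362, 0.3371, 0.0072]
ee_rot: [-2.176, -2.265, -0.004]
force: [-0.3, -0.6, -0.5]
width: 0.301
t 32.42 pos [0.4362 0.3371 0.0072] jawdir [-0.04   0.999  0.002] z [ 0.001  0.002 -1.   ] F [-0.3 -0.6 -0.5] w 27.7
[-0.07  0.81 -1.03  1.89  0.86  0.96  0.1 ]
```

View pics/s26.png

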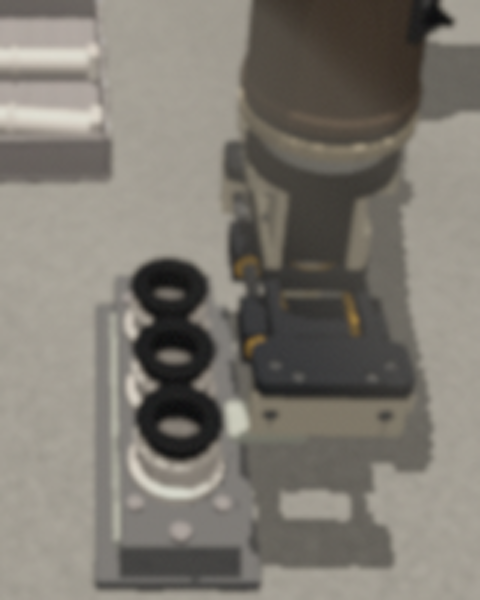

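```bash
python3 -m pendant '[{"dp":[0,0,0.003],"rotation":[0,0,0],"fingers":0.6},{"dp":[0,0,0.003],"rotation":[0,0,0],"fingers":0.9},{"dp":[0,0,0.003],"rotation":[0,0,0],"fingers":1},{"dp":[0,0,0.003],"rotation":[0,0,0],"fingers":1},{"dp":[0,0,0.003],"rotation":[0,0,0],"fingers":1}]' 45
python3 - <<'E'
from h import *
st()
s=arm.observe();r=R.from_rotvec(s['ee_rot']);d=np.array([np.cos(.042),np.sin(.042),0])
for k in (.03,.08): print(r.inv().apply(-k*d).round(4))
E
```

```text
clock: 33.1
position: [0.4364, 0.3372, 0.0045]
ee_rot: [-2.176, -2.265, -0.005]
force: [0.1, -0.6, -0.2]
width: 0.106
t 33.1 pos [0.4364 0.3372 0.0045] jawdir [-0.04   0.999  0.002] z [ 0.002  0.003 -1.   ] F [ 0.1 -0.6 -0.2] w 9.7
[-0.0001 -0.03   -0.0001]
[-0.0002 -0.08   -0.0001]
```

```bash
python3 -m pendant '[{"dp":[0,-0.008,-0.001],"rotation":[0,0,0],"fingers":1},{"dp":[0,-0.02,-0.001],"rotation":[0,0,0],"fingers":1},{"dp":[0,-0.035,-0.001],"rotation":[0,0,0],"fingers":1},{"dp":[0,-0.05,-0.001],"rotation":[0,0,0],"fingers":1},{"dp":[0,-0.065,-0.001],"rotation":[0,0,0],"fingers":1},{"dp":[0,-0.08,-0.002],"rotation":[0,0,0],"fingers":1},{"dp":[0,-0.09,-0.003],"rotation":[0,0,0],"fingers":1},{"dp":[0,-0.09,-0.003],"rotation":[0,0,0],"fingers":1}]' 45
python3 - <<'E'
from h import *
st();print(arm.observe()['joints'].round(2))
snap('side','s27',(240,180,440,420),3);snap('wrist','w27')
E
```

```text
clock: 34.1
position: [0.3459, 0.3337, 0.0076]
ee_rot: [-2.175, -2.266, -0.005]
force: [0.3, 0.7, -0.7]
width: 0.107
t 34.1 pos [0.3459 0.3337 0.0076] jawdir [-0.041  0.999  0.002] z [ 0.002  0.003 -1.   ] F [ 0.3  0.7 -0.7] w 9.9
[-0.13  0.73 -1.06  2.06  0.86  0.87 -0.08]
```

View pics/s27.png

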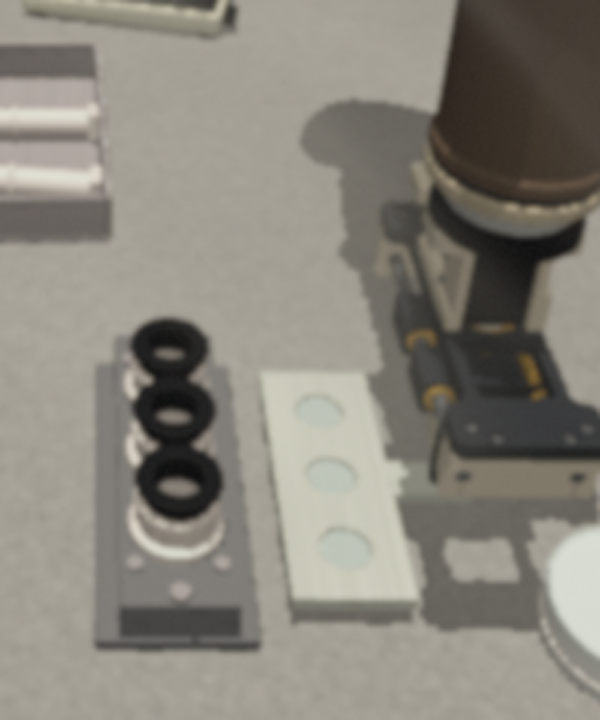

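View pics/w27.png

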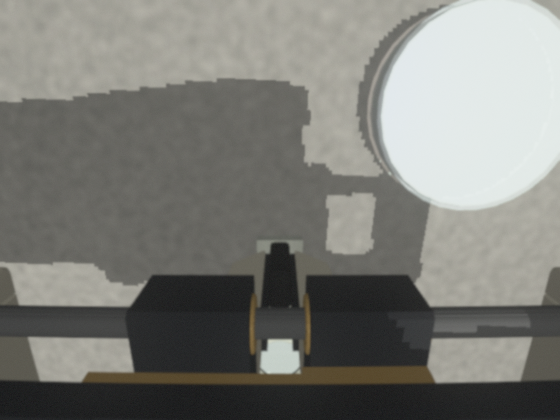

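```bash
python3 -m pendant '[{"dp":[0,-0.005,-0.03],"rotation":[0,0,0],"fingers":1},{"dp":[0,-0.005,-0.07],"rotation":[0,0,0],"fingers":1},{"dp":[0,-0.005,-0.11],"rotation":[0,0,0],"fingers":1},{"dp":[0,-0.005,-0.14],"rotation":[0,0,0],"fingers":1},{"dp":[0,-0.005,-0.14],"rotation":[0,0,0],"fingers":1}]' 45
python3 - <<'E'
from h import *
st();print(arm.observe()['joints'].round(2))
print(delta([.45,.02,.14],tool(np.pi/2-.07)))
print(delta([.408,-.296,.12],tool(np.pi/2-.18)))
E
```

```text
clock: 34.83
position: [0.343, 0.3343, 0.1494]
ee_rot: [2.179, 2.263, 0.012]
force: [-0.1, -0.3, -1.7]
width: 0.106
t 34.83 pos [0.343  0.3343 0.1494] jawdir [-0.038  0.999  0.005] z [ 0.005  0.005 -1.   ] F [-0.1 -0.3 -1.7] w 9.8
[ 0.01  0.53 -1.22  1.93  0.57  1.08  0.15]
(array([-0.3182,  0.0949,  0.0083]), array([ 0.0051, -0.0054,  0.1081]))
(array([-0.6325,  0.0408,  0.0264]), array([ 0.0049, -0.0057,  0.2181]))
```

```bash
python3 -m pendant '[{"dp":[-0.03,0.015,0],"rotation":[0.005,-0.005,0.01],"fingers":1},{"dp":[-0.07,0.03,0],"rotation":[0.005,-0.005,0.03],"fingers":1},{"dp":[-0.11,0.045,0.004],"rotation":[0.005,-0.005,0.04],"fingers":1},{"dp":[-0.15,0.06,0.004],"rotation":[0.005,-0.005,0.05],"fingers":1},{"dp":[-0.19,0.075,0.006],"rotation":[0.005,-0.005,0.07],"fingers":1},{"dp":[-0.23,0.085,0.006],"rotation":[0.005,-0.005,0.08],"fingers":1},{"dp":[-0.27,0.095,0.008],"rotation":[0.005,-0.005,0.09],"fingers":1},{"dp":[-0.31,0.095,0.008],"rotation":[0.005,-0.005,0.11],"fingers":1},{"dp":[-0.35,0.095,0.01],"rotation":[0.005,-0.005,0.12],"fingers":1},{"dp":[-0.39,0.09,0.012],"rotation":[0.005,-0.005,0.13],"fingers":1},{"dp":[-0.43,0.085,0.014],"rotation":[0.005,-0.005,0.15],"fingers":1},{"dp":[-0.47,0.075,0.016],"rotation":[0.005,-0.005,0.16],"fingers":1},{"dp":[-0.51,0.065,0.018],"rotation":[0.005,-0.005,0.18],"fingers":1},{"dp":[-0.55,0.055,0.02],"rotation":[0.005,-0.005,0.19],"fingers":1},{"dp":[-0.59,0.045,0.022],"rotation":[0.005,-0.005,0.2],"fingers":1},{"dp":[-0.62,0.041,0.026],"rotation":[0.005,-0.005,0.21],"fingers":1},{"dp":[-0.633,0.041,0.026],"rotation":[0.005,-0.005,0.218],"fingers":1},{"dp":[-0.633,0.041,0.026],"rotation":[0.005,-0.005,0.218],"fingers":1},{"dp":[-0.633,0.041,0.026],"rotation":[0.005,-0.005,0.218],"fingers":1}]' 45
python3 - <<'E'
from h import *
st();print(arm.observe()['joints'].round(2))
snap('side','s28');snap('top','t28',(330,160,470,290),5)
print(delta([.408,-.296,.028],tool(np.pi/2-.18)))
E
```

```text
clock: 37.2
position: [0.4087, -0.295, 0.1205]
ee_rot: [-2.409, -2.015, -0.001]
force: [0.1, 0.6, -1.1]
width: 0.104
t 37.2 pos [ 0.4087 -0.295   0.1205] jawdir [0.177 0.984 0.001] z [ 0.     0.001 -1.   ] F [ 0.1  0.6 -1.1] w 9.6
[ 1.33  0.6  -1.16  1.9   0.63  1.07  1.3 ]
(array([-0.0009, -0.0006,  0.0926]), array([ 0.    , -0.0006,  0.0025]))
```

View pics/s28.png

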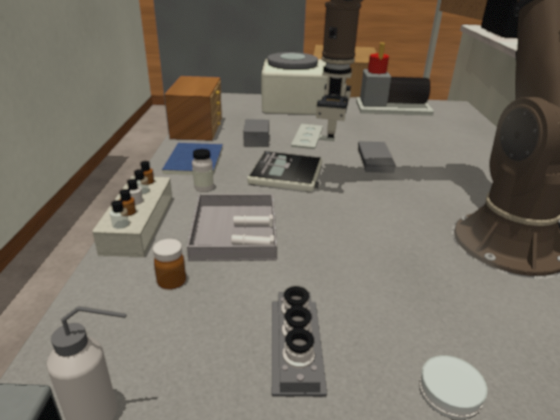

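View pics/t28.png

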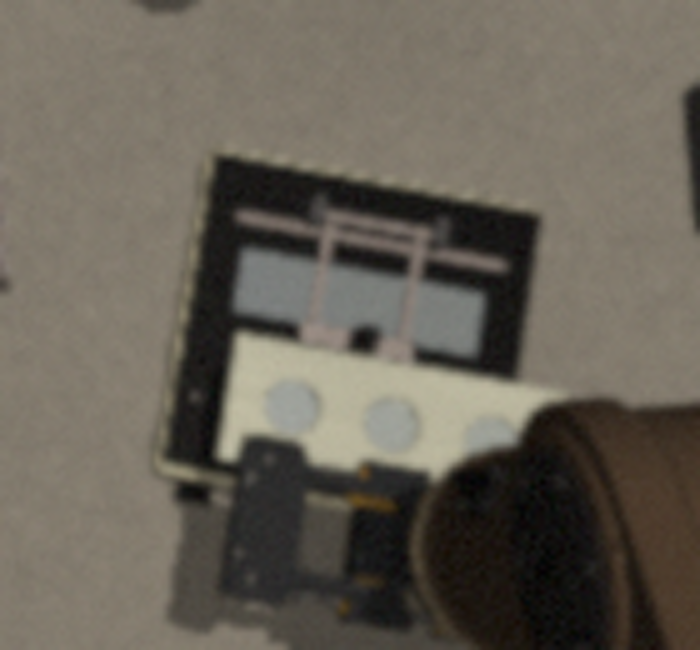

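```bash
python3 -m pendant '[{"dp":[0,-0.001,0.03],"rotation":[0,0,0.01],"fingers":1},{"dp":[0,-0.001,0.06],"rotation":[0,0,0.01],"fingers":1},{"dp":[0,-0.001,0.08],"rotation":[0,0,0.01],"fingers":1},{"dp":[0,-0.001,0.088],"rotation":[0,0,0.01],"fingers":1},{"dp":[0,-0.001,0.092],"rotation":[0,0,0.01],"fingers":1},{"dp":[0,-0.001,0.094],"rotation":[0,0,0.01],"fingers":1},{"dp":[0,-0.001,0.094],"rotation":[0,0,0.01],"fingers":1}]' 45
python3 - <<'E'
from h import *
st()
snap('side','s29',(220,110,380,230),5)
E
```

```text
clock: 38.17
position: [0.408, -0.2952, 0.0271]
ee_rot: [2.42, 2.003, 0.001]
force: [-0.1, -0.8, -1.7]
width: 0.101
t 38.17 pos [ 0.408  -0.2952  0.0271] jawdir [0.187 0.982 0.   ] z [ 0.001  0.    -1.   ] F [-0.1 -0.8 -1.7] w 9.3
```

View pics/s29.png

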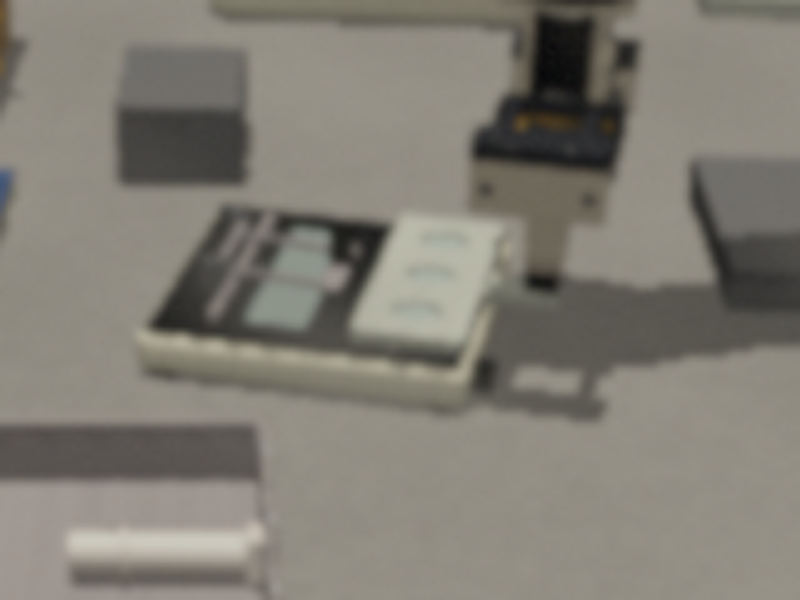

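```bash
python3 -m pendant '[{"dp":[0,0,0.002],"rotation":[0,0,0],"fingers":1},{"dp":[0,0,0.003],"rotation":[0,0,0],"fingers":1},{"dp":[0,0,0.003],"rotation":[0,0,0],"fingers":1}]' 45
```

```text
clock: 38.6
position: [0.4081, -0.2954, 0.0245]
ee_rot: [2.419, 2.003, 0.0]
force: [-2.4, -0.7, 4.0]
width: 0.105
```

```bash
python3 -m pendant '[{"dp":[0,0,-0.001],"rotation":[0,0,0],"fingers":0.4},{"dp":[0,0,-0.001],"rotation":[0,0,0],"fingers":0.4},{"dp":[0,0,-0.001],"rotation":[0,0,0],"fingers":0.4},{"dp":[0,0,-0.03],"rotation":[0,0,0],"fingers":0.4},{"dp":[0,0.02,-0.09],"rotation":[0,0,0],"fingers":0.4},{"dp":[0,0.07,-0.14],"rotation":[0,0,0],"fingers":0.4},{"dp":[0,0.12,-0.18],"rotation":[0,0,0],"fingers":0.4},{"dp":[0,0.15,-0.2],"rotation":[0,0,0],"fingers":0.4},{"dp":[0,0.15,-0.2],"rotation":[0,0,0],"fingers":0.4},{"dp":[0,0.15,-0.2],"rotation":[0,0,0],"fingers":0.4}]' 30
python3 - <<'E'
from h import *
st();print(arm.observe()['joints'].round(2))
snap('wrist','w30')
E
```

```text
clock: 39.85
position: [0.5544, -0.3229, 0.2236]
ee_rot: [-2.419, -2.004, 0.001]
force: [0.8, 0.8, -0.6]
width: 0.297
t 39.85 pos [ 0.5544 -0.3229  0.2236] jawdir [ 0.186  0.983 -0.   ] z [-0.001 -0.    -1.   ] F [ 0.8  0.8 -0.6] w 27.3
[ 1.07  0.68 -1.1   1.44  0.61  1.39  1.34]
```

View pics/w30.png

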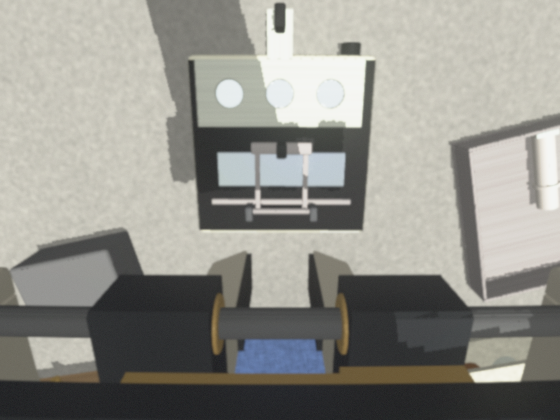

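Run:
```python
import cv2
im=cv2.imread('pics/w30_raw.png')
cv2.imwrite('pics/w30a.png',cv2.resize(im[0:145,185:380],None,fx=4,fy=4,interpolation=cv2.INTER_CUBIC))
cv2.imwrite('pics/w30b.png',cv2.resize(im[120:240,185:380],None,fx=4,fy=4,interpolation=cv2.INTER_CUBIC))
```

```text
(no output)
```

View pics/w30a.png

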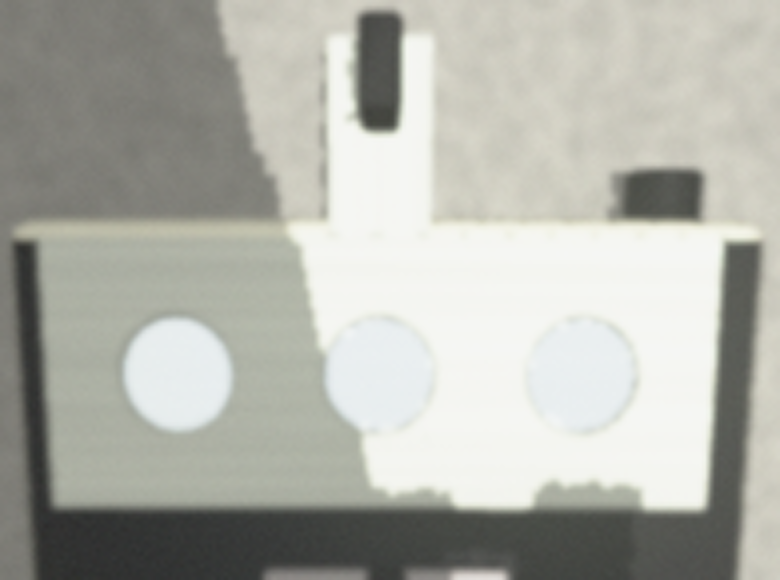

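View pics/w30b.png

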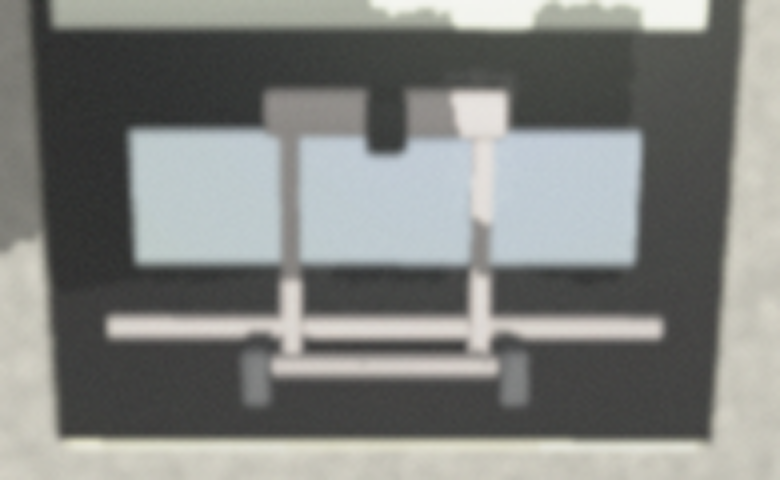

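```bash
cat > m30.py <<'E'
from h import *
p=arm.camera_params('wrist')
a=lambda u,v:((u+.5)/4-.5+185,(v+.5)/4-.5)
b=lambda u,v:((u+.5)/4-.5+185,(v+.5)/4-.5+120)
L=lambda q,z:onz(q,z,p)[:2].round(4)
print('stop ends front top',L(b(107,316),.036),L(b(662,316),.036))
print('stage sides',L(b(37,60),.03),L(b(740,60),.03),'|',L(b(60,436),.03),L(b(710,436),.03))
print('stage rear',L(b(385,438),.03),'hinge posts',L(b(256,352),.045),L(b(513,352),.045),'hinge bar',L(b(385,366),.045))
print('fin top',L(b(387,95),.064),L(b(387,152),.064), L(b(367,123),.064),L(b(406,123),.064))
print('bar ends',L(b(262,112),.034),L(b(509,112),.034))
print('plate rear',L(a(50,509),.038),L(a(708,509),.038),'front',L(a(38,238),.038),L(a(724,238),.038))
print('wells',L(a(178,375),.038),L(a(379,375),.038),L(a(582,375),.038))
print('tab top rear',L(a(379,130),.068))
print('stage front',L(a(20,238),.03),L(a(757,238),.03))
E
python3 m30.py
```

```text
stop ends front top [ 0.5653 -0.3998] [ 0.5933 -0.2522]
stage sides [ 0.4958 -0.4024] [ 0.53   -0.2223] | [ 0.5986 -0.423 ] [ 0.6329 -0.2425]
stage rear [ 0.6163 -0.3328] hinge posts [ 0.5801 -0.361 ] [ 0.5929 -0.2938] hinge bar [ 0.5904 -0.328 ]
fin top [ 0.5174 -0.3138] [ 0.5308 -0.3164] [ 0.5231 -0.3198] [ 0.5248 -0.3106]
bar ends [ 0.5196 -0.3472] [ 0.5316 -0.284 ]
plate rear [ 0.4884 -0.3952] [ 0.5195 -0.2312] front [ 0.4255 -0.3819] [ 0.4563 -0.2195]
wells [ 0.4628 -0.3559] [ 0.4722 -0.3072] [ 0.4814 -0.2579]
tab top rear [ 0.422  -0.2976]
stage front [ 0.4236 -0.3879] [ 0.4574 -0.2096]
```

Run:
```python
from h import *
print(delta([.5235,-.3152,.06],tool(np.pi/2-.1875)),delta([.5235,-.3152,.016],tool(np.pi/2-.1875)))
```

```text
(array([ 0.0023, -0.0311,  0.1634]), array([-0.0015,  0.0005, -0.0001])) (array([ 0.0023, -0.031 ,  0.2074]), array([-0.0015,  0.0005, -0.0001]))
```

```bash
python3 -m pendant '[{"dp":[0.001,-0.015,0.05],"rotation":[0,0,0],"fingers":0.4},{"dp":[0.002,-0.031,0.1],"rotation":[0,0,0],"fingers":0.4},{"dp":[0.002,-0.031,0.14],"rotation":[0,0,0],"fingers":0.4},{"dp":[0.002,-0.031,0.163],"rotation":[0,0,0],"fingers":0.4},{"dp":[0.002,-0.031,0.163],"rotation":[0,0,0],"fingers":0.4},{"dp":[0.002,-0.031,0.163],"rotation":[0,0,0],"fingers":0.4}]'
python3 - <<'E'
from h import *
st();snap('wrist','w31',(180,170,380,320),4)
print(delta([.5235,-.3152,.016],tool(np.pi/2-.1875)))
E
```

```text
clock: 40.65
position: [0.5245, -0.3155, 0.0619]
ee_rot: [2.419, 2.003, -0.0]
force: [1.0, 0.6, 0.5]
width: 0.301
t 40.65 pos [ 0.5245 -0.3155  0.0619] jawdir [ 0.187  0.982 -0.001] z [ 0.    -0.001 -1.   ] F [1.  0.6 0.5] w 27.7
(array([ 0.0002, -0.0013,  0.0461]), array([ 0.0009,  0.0009, -0.0001]))
```

View pics/w31.png

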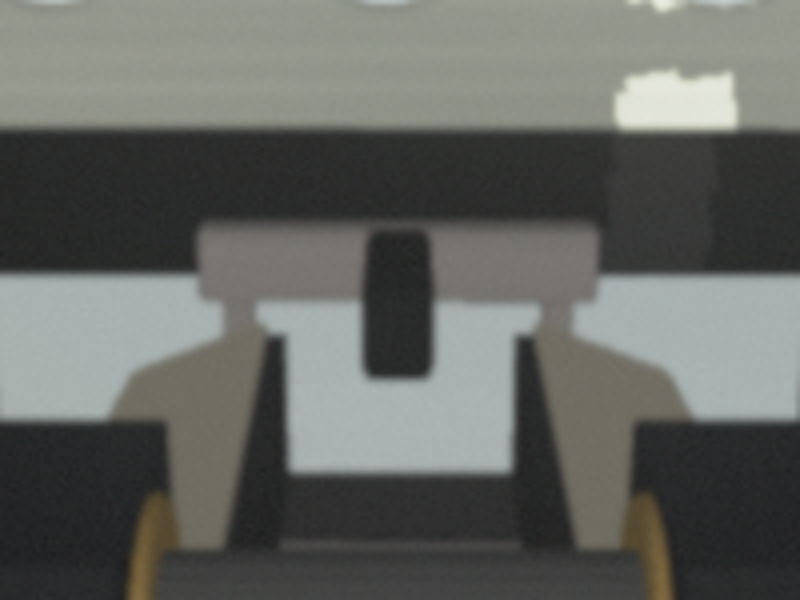

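```bash
python3 -m pendant '[{"dp":[0,-0.001,0.015],"rotation":[0,0,0],"fingers":0.6},{"dp":[0,-0.001,0.03],"rotation":[0,0,0],"fingers":0.6},{"dp":[0,-0.001,0.041],"rotation":[0,0,0],"fingers":0.6},{"dp":[0,-0.001,0.044],"rotation":[0,0,0],"fingers":0.6},{"dp":[0,-0.001,0.044],"rotation":[0,0,0],"fingers":1},{"dp":[0,-0.001,0.044],"rotation":[0,0,0],"fingers":1},{"dp":[0,-0.001,0.044],"rotation":[0,0,0],"fingers":1}]' 14
python3 - <<'E'
from h import *
st();snap('side','s31',(220,110,380,230),5)
E
```

```text
clock: 41.58
position: [0.5238, -0.3158, 0.0182]
ee_rot: [2.419, 2.002, -0.0]
force: [1.5, -1.5, -4.3]
width: 0.108
t 41.58 pos [ 0.5238 -0.3158  0.0182] jawdir [ 0.187  0.982 -0.001] z [ 0.001 -0.001 -1.   ] F [ 1.5 -1.5 -4.3] w 10.0
```

View pics/s31.png

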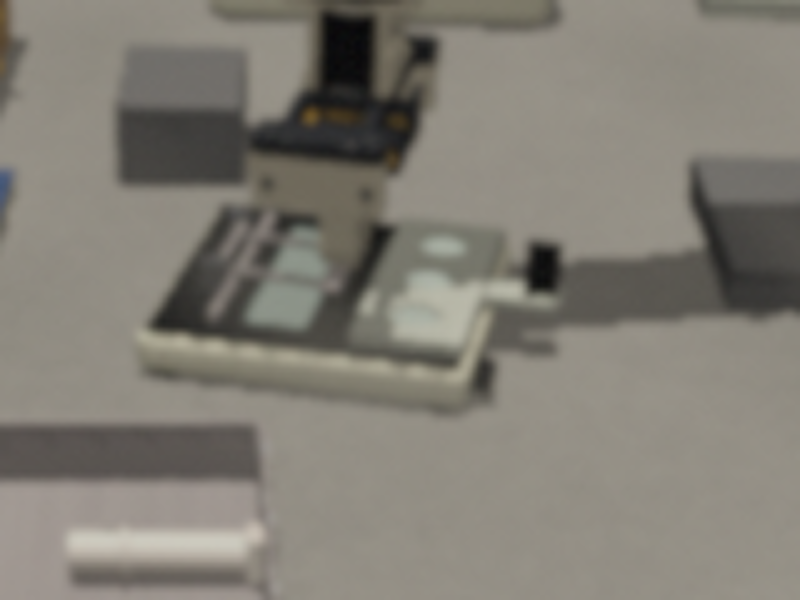

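```bash
python3 -m pendant '[{"dp":[0,0.002,-0.008],"rotation":[0,0,0],"fingers":1},{"dp":[0,0.0045,-0.0145],"rotation":[0,0,0],"fingers":1},{"dp":[0,0.0075,-0.0208],"rotation":[0,0,0],"fingers":1},{"dp":[0,0.0112,-0.0267],"rotation":[0,0,0],"fingers":1},{"dp":[0,0.0154,-0.0321],"rotation":[0,0,0],"fingers":1},{"dp":[0,0.0154,-0.0321],"rotation":[0,0,0],"fingers":1}]' 14
python3 - <<'E'
from h import *
st();snap('side','s32',(220,110,380,230),5)
E
```

```text
clock: 42.38
position: [0.5393, -0.3187, 0.0512]
ee_rot: [2.418, 2.002, -0.0]
force: [-5.8, -0.2, 3.6]
width: 0.108
t 42.38 pos [ 0.5393 -0.3187  0.0512] jawdir [ 0.187  0.982 -0.002] z [ 0.001 -0.002 -1.   ] F [-5.8 -0.2  3.6] w 9.9
```

View pics/s32.png

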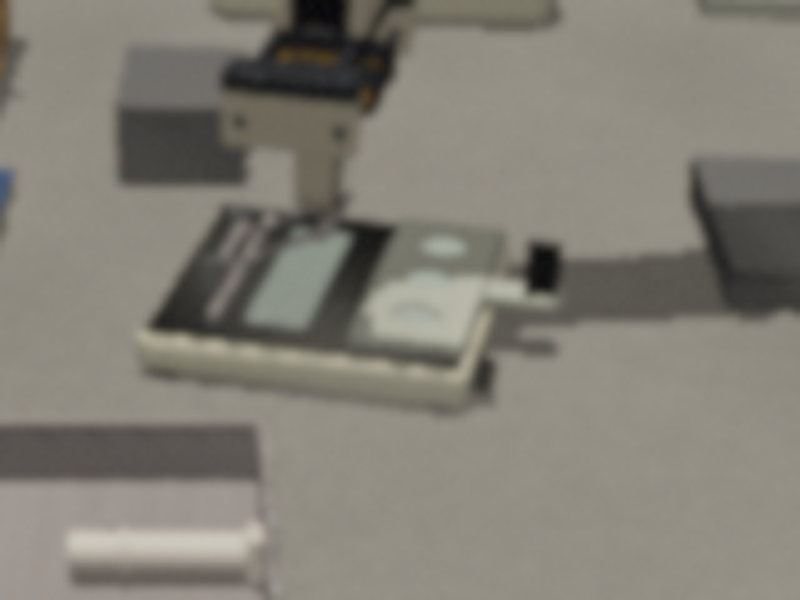

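```bash
python3 -m pendant '[{"dp":[0,0.005,-0.005],"rotation":[0,0,0],"fingers":1},{"dp":[0,0.01,-0.0096],"rotation":[0,0,0],"fingers":1},{"dp":[0,0.016,-0.0135],"rotation":[0,0,0],"fingers":1},{"dp":[0,0.0217,-0.0169],"rotation":[0,0,0],"fingers":1},{"dp":[0,0.028,-0.0196],"rotation":[0,0,0],"fingers":1},{"dp":[0,0.0346,-0.0218],"rotation":[0,0,0],"fingers":1},{"dp":[0,0.0414,-0.0233],"rotation":[0,0,0],"fingers":1},{"dp":[0,0.0483,-0.0241],"rotation":[0,0,0],"fingers":1},{"dp":[0,0.05,-0.0242],"rotation":[0,0,0],"fingers":1},{"dp":[0,0.05,-0.0242],"rotation":[0,0,0],"fingers":1}]' 14
python3 - <<'E'
from h import *
st();snap('side','s33',(220,90,380,210),5)
E
```

```text
clock: 43.68
position: [0.5891, -0.3283, 0.0758]
ee_rot: [2.418, 2.001, 0.001]
force: [-2.0, -0.9, -0.8]
width: 0.109
t 43.67 pos [ 0.5891 -0.3283  0.0758] jawdir [ 0.187  0.982 -0.002] z [ 0.003 -0.002 -1.   ] F [-2.  -0.9 -0.8] w 10.0
```

View pics/s33.png

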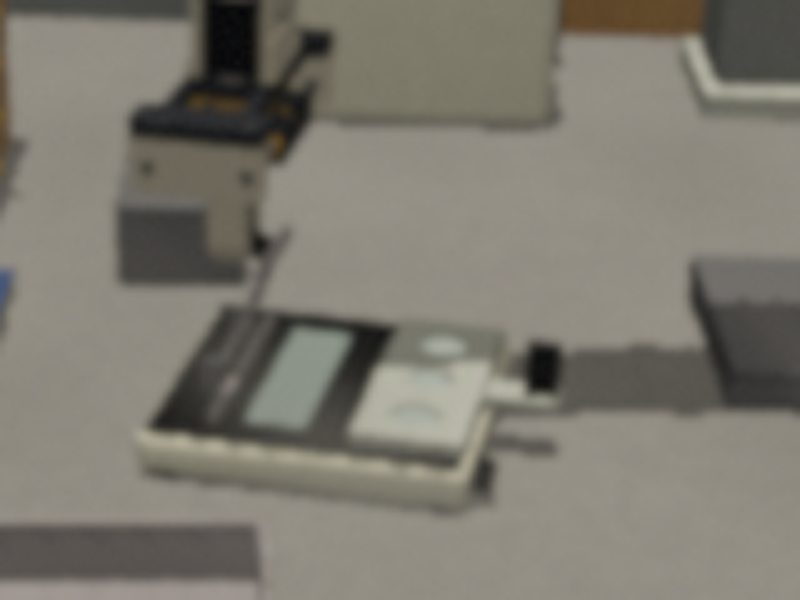

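```bash
python3 -m pendant '[{"dp":[0,0,0],"rotation":[0,0,0],"fingers":0.5},{"dp":[0,0,0],"rotation":[0,0,0],"fingers":0.5},{"dp":[0,0,-0.02],"rotation":[0,0,0],"fingers":0.5},{"dp":[0,0,-0.06],"rotation":[0,0,0],"fingers":0.5},{"dp":[0,-0.03,-0.09],"rotation":[0,0,0],"fingers":0.5},{"dp":[0,-0.09,-0.09],"rotation":[0,0,0],"fingers":0.5},{"dp":[0,-0.14,-0.08],"rotation":[0,0,0],"fingers":0.5},{"dp":[0,-0.17,-0.06],"rotation":[0,0,0],"fingers":0.5},{"dp":[0,-0.18,-0.04],"rotation":[0,0,0],"fingers":0.5},{"dp":[0,-0.18,-0.02],"rotation":[0,0,0],"fingers":0.5},{"dp":[0,-0.18,-0.02],"rotation":[0,0,0],"fingers":0.5}]' 14
python3 - <<'E'
from h import *
st();snap('side','s34',(220,90,380,210),5);snap('wrist','w34',(180,170,380,320),4)
print(delta([.4082,-.2954,.0245],tool(np.pi/2-.1875)))
E
```

```text
clock: 45.1
position: [0.4125, -0.2943, 0.0948]
ee_rot: [2.418, 2.002, 0.001]
force: [0.0, 0.2, -0.8]
width: 0.254
t 45.1 pos [ 0.4125 -0.2943  0.0948] jawdir [ 0.187  0.982 -0.001] z [ 0.002 -0.002 -1.   ] F [ 0.   0.2 -0.8] w 23.4
(array([-0.002 , -0.0054,  0.0713]), array([0.0044, 0.0014, 0.0002]))
```

View pics/s34.png

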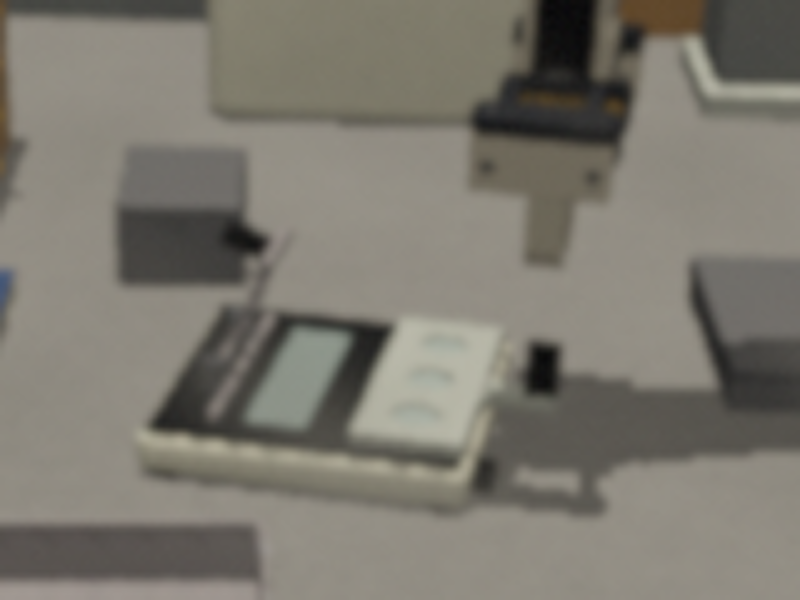

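View pics/w34.png

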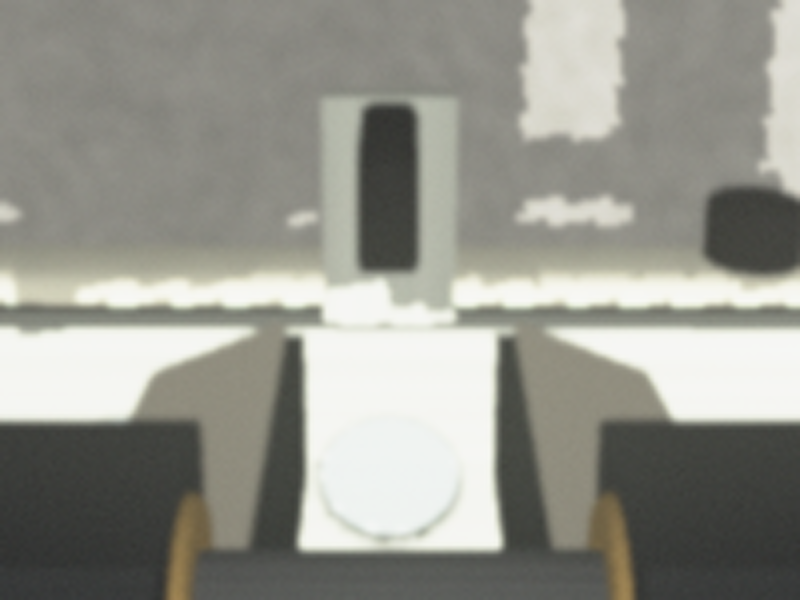

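```bash
python3 -m pendant '[{"dp":[-0.002,-0.0054,0.01],"rotation":[0.004,0.001,0],"fingers":0.5},{"dp":[-0.002,-0.0054,0.04],"rotation":[0.004,0.001,0],"fingers":0.5},{"dp":[-0.002,-0.0054,0.06],"rotation":[0.004,0.001,0],"fingers":0.5},{"dp":[-0.002,-0.0054,0.07],"rotation":[0.004,0.001,0],"fingers":0.5},{"dp":[-0.002,-0.0054,0.07],"rotation":[0.004,0.001,0],"fingers":0.5},{"dp":[-0.002,-0.0054,0.07],"rotation":[0.004,0.001,0],"fingers":1},{"dp":[-0.002,-0.0054,0.07],"rotation":[0.004,0.001,0],"fingers":1},{"dp":[-0.002,-0.0054,0.07],"rotation":[0.004,0.001,0],"fingers":1}]' 40
python3 - <<'E'
from h import *
st()
E
```

```text
clock: 46.2
position: [0.4086, -0.2956, 0.0264]
ee_rot: [2.418, 2.003, 0.0]
force: [0.1, -0.1, 3.5]
width: 0.105
t 46.2 pos [ 0.4086 -0.2956  0.0264] jawdir [ 0.186  0.982 -0.001] z [ 0.001 -0.001 -1.   ] F [ 0.1 -0.1  3.5] w 9.6
```

```bash
python3 -m pendant '[{"dp":[0.0005,0.008,-0.001],"rotation":[0,0,0],"fingers":1},{"dp":[0.001,0.018,-0.001],"rotation":[0,0,0],"fingers":1},{"dp":[0.0014,0.03,-0.001],"rotation":[0,0,0],"fingers":1},{"dp":[0.0014,0.042,-0.001],"rotation":[0,0,0],"fingers":1},{"dp":[0.0014,0.054,-0.001],"rotation":[0,0,0],"fingers":1},{"dp":[0.0014,0.064,-0.001],"rotation":[0,0,0],"fingers":1},{"dp":[0.0014,0.07,-0.001],"rotation":[0,0,0],"fingers":1},{"dp":[0.0014,0.07,-0.001],"rotation":[0,0,0],"fingers":1},{"dp":[0.0014,0.07,-0.001],"rotation":[0,0,0],"fingers":1}]' 40
python3 - <<'E'
from h import *
st();snap('side','s35',(220,90,380,210),5);snap('top','t35',(330,160,470,290),5)
E
```

```text
clock: 47.32
position: [0.4773, -0.3073, 0.0274]
ee_rot: [2.419, 2.003, -0.0]
force: [-0.2, 0.0, -1.1]
width: 0.103
t 47.33 pos [ 0.4773 -0.3073  0.0274] jawdir [ 0.186  0.982 -0.001] z [ 0.001 -0.001 -1.   ] F [-0.2  0.  -1.1] w 9.5
```

View pics/s35.png

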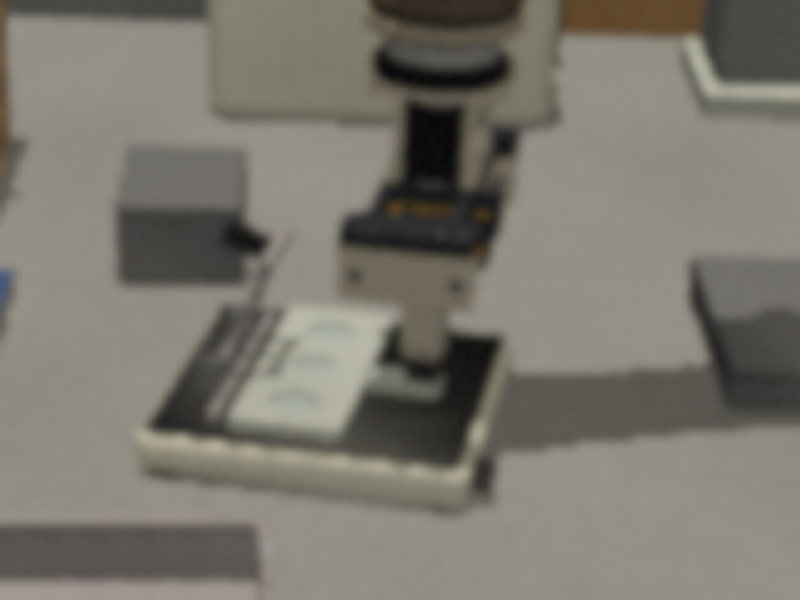

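View pics/t35.png

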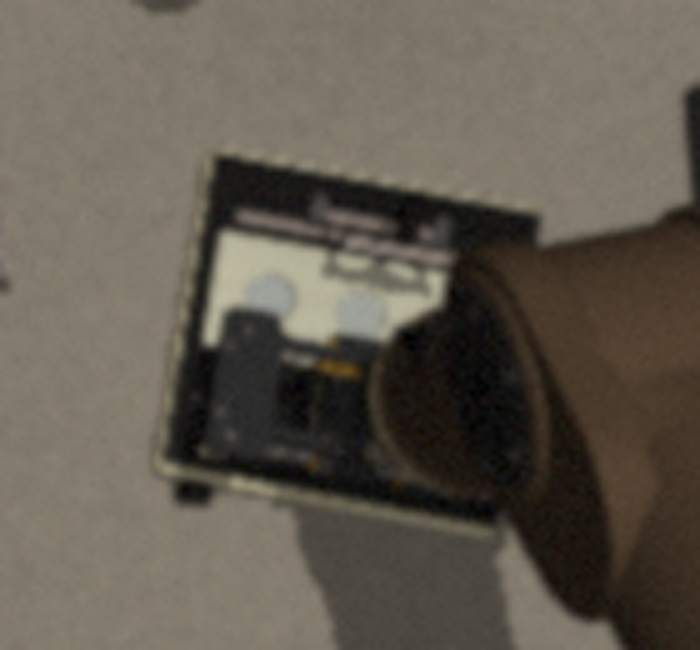

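```bash
python3 -m pendant '[{"dp":[0,0.002,0.0005],"rotation":[0,0,0],"fingers":1},{"dp":[0,0.004,0.001],"rotation":[0,0,0],"fingers":1},{"dp":[0,0.005,0.001],"rotation":[0,0,0],"fingers":1},{"dp":[0,0.005,0.001],"rotation":[0,0,0],"fingers":1}]' 40;python3 -m pendant '[{"dp":[0,0.0005,0],"rotation":[0,0,0],"fingers":1},{"dp":[0,0.001,0],"rotation":[0,0,0],"fingers":1},{"dp":[0,0.001,0],"rotation":[0,0,0],"fingers":1}]' 40
```

```text
clock: 47.92
position: [0.4824, -0.3083, 0.0266]
ee_rot: [2.418, 2.003, 0.0]
force: [-0.1, -0.3, -1.0]
width: 0.103
clock: 48.3
position: [0.4835, -0.3085, 0.0266]
ee_rot: [2.418, 2.002, 0.0]
force: [-0.1, -0.2, -0.5]
width: 0.105
```

```bash
python3 -m pendant '[{"dp":[0,0.0007,0],"rotation":[0,0,0],"fingers":1},{"dp":[0,0.0012,0],"rotation":[0,0,0],"fingers":1},{"dp":[0,0.0012,0],"rotation":[0,0,0],"fingers":1}]' 40
```

```text
clock: 48.68
position: [0.4847, -0.3087, 0.0266]
ee_rot: [2.418, 2.002, 0.0]
force: [-0.2, 0.7, 0.5]
width: 0.104
```

```bash
python3 -m pendant '[{"dp":[0,0.0007,0],"rotation":[0,0,0],"fingers":1},{"dp":[0,0.0012,0],"rotation":[0,0,0],"fingers":1},{"dp":[0,0.0012,0],"rotation":[0,0,0],"fingers":1}]' 40;python3 -m pendant '[{"dp":[0,0.0007,0],"rotation":[0,0,0],"fingers":1},{"dp":[0,0.001,0],"rotation":[0,0,0],"fingers":1},{"dp":[0,0.001,0],"rotation":[0,0,0],"fingers":1}]' 40
```

```text
clock: 49.05
position: [0.4852, -0.3087, 0.0266]
ee_rot: [2.419, 2.003, -0.001]
force: [-4.1, 0.5, 4.4]
width: 0.107
clock: 49.42
position: [0.4851, -0.3087, 0.0266]
ee_rot: [-2.419, -2.004, 0.003]
force: [-7.0, 2.0, 5.6]
width: 0.107
```

```bash
python3 -m pendant '[{"dp":[0,0,0.0005],"rotation":[0,0,0],"fingers":0.5},{"dp":[0,0,0],"rotation":[0,0,0],"fingers":0.5},{"dp":[0,0,0],"rotation":[0,0,0],"fingers":0.5},{"dp":[0,0,-0.03],"rotation":[0,0,0],"fingers":0.5},{"dp":[0,0,-0.09],"rotation":[0,0,0],"fingers":0.5},{"dp":[0,0,-0.15],"rotation":[0,0,0],"fingers":0.5},{"dp":[0,0.04,-0.19],"rotation":[0,0,0],"fingers":0.5},{"dp":[0,0.06,-0.2],"rotation":[0,0,0],"fingers":0.5},{"dp":[0,0.06,-0.2],"rotation":[0,0,0],"fingers":0.5},{"dp":[0,0.06,-0.2],"rotation":[0,0,0],"fingers":0.5}]' 14
python3 - <<'E'
from h import *
st()
snap('wrist','w36')
im=cv2.imread('pics/w36_raw.png')
cv2.imwrite('pics/w36b.png',cv2.resize(im[60:210,185:380],None,fx=4,fy=4,interpolation=cv2.INTER_CUBIC))
E
```

```text
clock: 50.68
position: [0.5436, -0.3195, 0.2255]
ee_rot: [-2.418, -2.003, 0.005]
force: [-0.3, -0.3, 0.2]
width: 0.249
t 50.67 pos [ 0.5436 -0.3195  0.2255] jawdir [ 0.186  0.983 -0.001] z [-0.003 -0.001 -1.   ] F [-0.3 -0.3  0.2] w 22.9
```

View pics/w36.png

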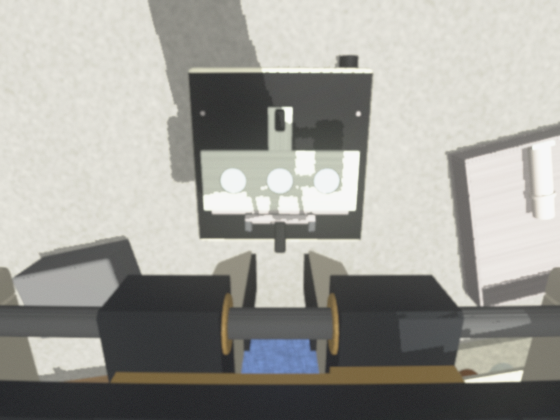

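View pics/w36b.png

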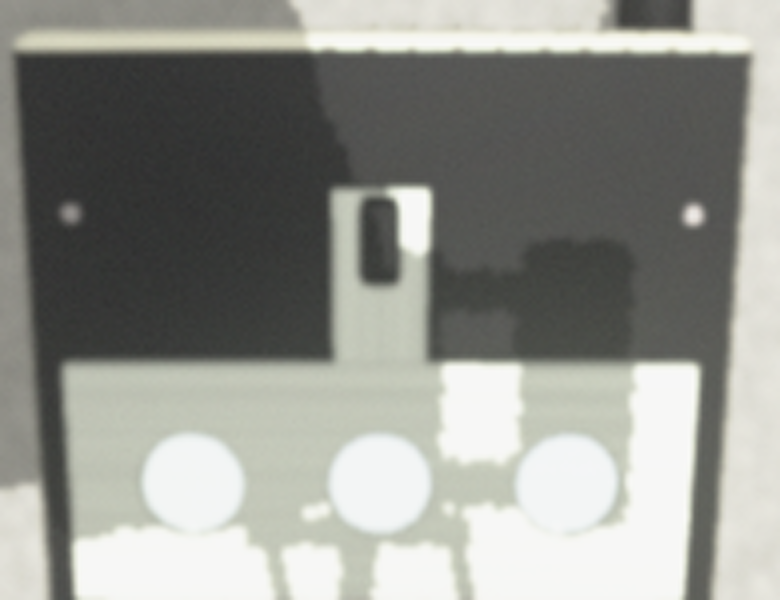

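Run:
```python
from h import *
im=cv2.imread('pics/w36_raw.png')
cv2.imwrite('pics/w36c.png',cv2.resize(im[165:255,190:370],None,fx=4.4,fy=4.4,interpolation=cv2.INTER_CUBIC))
```

```text
(no output)
```

View pics/w36c.png

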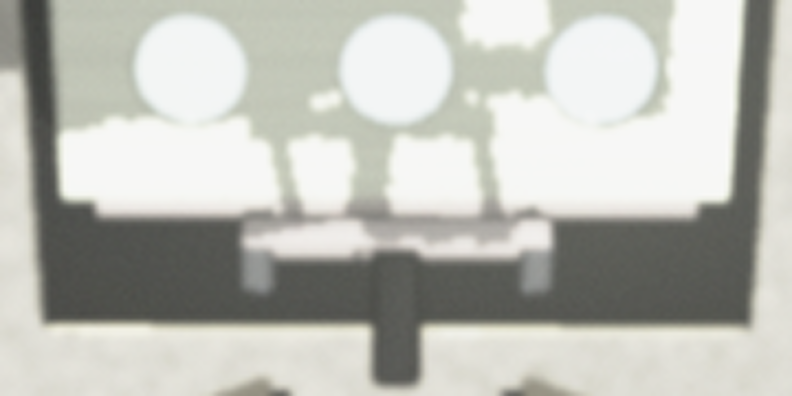

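Run:
```python
from h import *
p=arm.camera_params('wrist'); xh=np.array([.9825,-.1864]);yh=np.array([.1864,.9825]); seat=np.array([.5479,-.32])
c=lambda u,v:((u+.5)/4.4-.5+190,(v+.5)/4.4-.5+165)
b=lambda u,v:((u+.5)/4-.5+185,(v+.5)/4-.5+60)
def S(q,z): d=onz(q,z,p)[:2]-seat; return (np.array([d@xh,d@yh])*1000).round(1)
print('rear corners',S(c(60,202),.038),S(c(731,202),.038))
print('stop rear top',S(c(95,217),.036),S(c(698,217),.036))
print('front corners',S(b(64,363),.038),S(b(699,363),.038))
print('wells',S(c(190,70),.038),S(c(396,70),.038),S(c(601,70),.038))
print('stage rear',S(c(45,322),.03),S(c(750,322),.03), 'front',S(b(15,50),.03),S(b(750,50),.03))
print('posts',S(c(257,250),.045),S(c(536,250),.045))
o=onz(c(396,380),.11,p)
print('fin tip',S(c(396,380),.12),S(c(396,255),.12))
```

```text
rear corners [ 34.1 -83.5] [34.1 83.4]
stop rear top [ 38.7 -75.4] [38.7 75.8]
front corners [-31.6 -82. ] [-31.7  83. ]
wells [  0.5 -49.8] [0.5 0.1] [ 0.5 49.7]
stage rear [ 69.7 -91.3] [69.6 92.3] front [-108.9  -91.2] [-108.9   92.6]
posts [ 44.3 -34.1] [44.2 34.6]
fin tip [44.9  0.1] [18.2  0.1]
```

Run:
```python
from h import *
print(delta([.5891,-.3283,.0765],tool(np.pi/2-.1875)))
```

```text
(array([0.0002, 0.0471, 0.1488]), array([-0.0035,  0.0015,  0.0001]))
```

```bash
python3 -m pendant '[{"dp":[0,0.025,0.02],"rotation":[-0.003,0.001,0],"fingers":0.5},{"dp":[0,0.047,0.05],"rotation":[-0.003,0.001,0],"fingers":0.5},{"dp":[0,0.047,0.09],"rotation":[-0.003,0.001,0],"fingers":0.5},{"dp":[0,0.047,0.12],"rotation":[-0.003,0.001,0],"fingers":0.5},{"dp":[0,0.047,0.14],"rotation":[-0.003,0.001,0],"fingers":0.5},{"dp":[0,0.047,0.149],"rotation":[-0.003,0.001,0],"fingers":0.5},{"dp":[0,0.047,0.149],"rotation":[-0.003,0.001,0],"fingers":0.5},{"dp":[0,0.047,0.149],"rotation":[-0.003,0.001,0],"fingers":1},{"dp":[0,0.047,0.149],"rotation":[-0.003,0.001,0],"fingers":1},{"dp":[0,0.047,0.149],"rotation":[-0.003,0.001,0],"fingers":1}]' 14
python3 - <<'E'
from h import *
st();snap('side','s37',(220,90,380,210),5)
E
```

```text
clock: 51.98
position: [0.5897, -0.3284, 0.0774]
ee_rot: [2.418, 2.003, 0.0]
force: [-1.3, 0.8, 5.3]
width: 0.106
t 51.98 pos [ 0.5897 -0.3284  0.0774] jawdir [ 0.186  0.983 -0.001] z [ 0.001 -0.001 -1.   ] F [-1.3  0.8  5.3] w 9.7
```

View pics/s37.png

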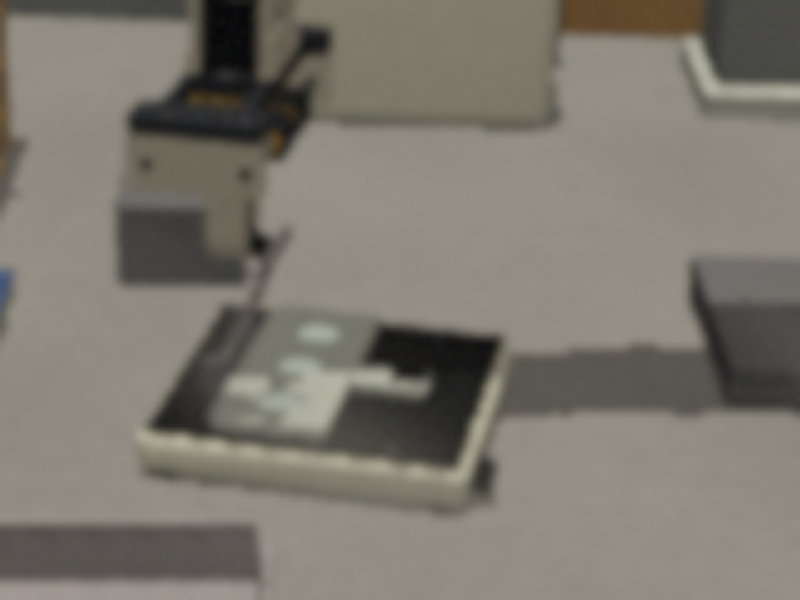

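```bash
python3 -m pendant '[{"dp":[0,-0.005,0],"rotation":[0,0,0],"fingers":1},{"dp":[0,-0.0096,0.001],"rotation":[0,0,0],"fingers":1},{"dp":[0,-0.0164,0.0024],"rotation":[0,0,0],"fingers":1},{"dp":[0,-0.023,0.0044],"rotation":[0,0,0],"fingers":1},{"dp":[0,-0.0293,0.0073],"rotation":[0,0,0],"fingers":1},{"dp":[0,-0.0354,0.0106],"rotation":[0,0,0],"fingers":1},{"dp":[0,-0.041,0.0146],"rotation":[0,0,0],"fingers":1},{"dp":[0,-0.0463,0.0191],"rotation":[0,0,0],"fingers":1},{"dp":[0,-0.051,0.0242],"rotation":[0,0,0],"fingers":1},{"dp":[0,-0.0552,0.0296],"rotation":[0,0,0],"fingers":1},{"dp":[0,-0.0589,0.0355],"rotation":[0,0,0],"fingers":1},{"dp":[0,-0.0605,0.0385],"rotation":[0,0,0],"fingers":1},{"dp":[0,-0.0605,0.0385],"rotation":[0,0,0],"fingers":1}]' 14
python3 - <<'E'
from h import *
st();snap('side','s38',(220,90,380,210),5)
E
```

```text
clock: 53.65
position: [0.5298, -0.3169, 0.0383]
ee_rot: [2.419, 2.004, -0.0]
force: [3.1, 2.3, -3.1]
width: 0.107
t 53.65 pos [ 0.5298 -0.3169  0.0383] jawdir [ 0.186  0.983 -0.   ] z [ 0. -0. -1.] F [ 3.1  2.3 -3.1] w 9.8
```

View pics/s38.png

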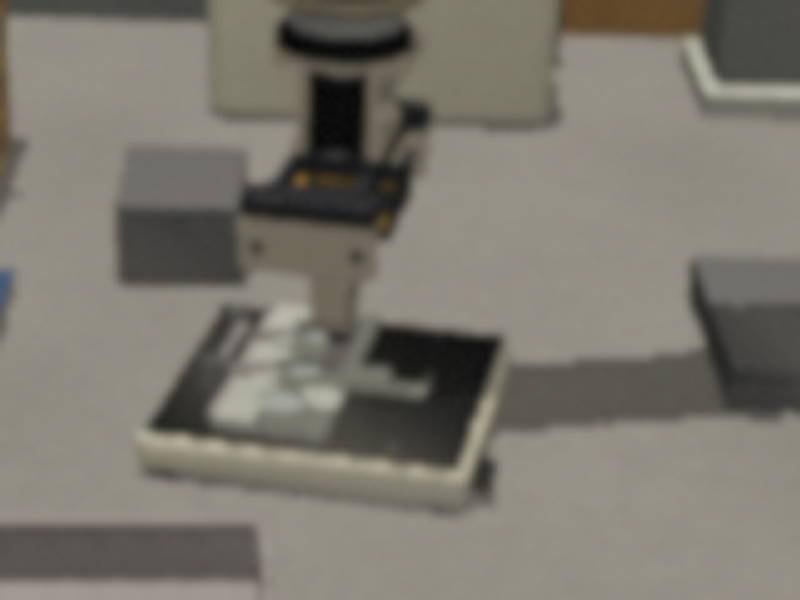

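```bash
python3 -m pendant '[{"dp":[0,-0.001,0.003],"rotation":[0,0,0],"fingers":1},{"dp":[0,-0.002,0.006],"rotation":[0,0,0],"fingers":1},{"dp":[0,-0.003,0.009],"rotation":[0,0,0],"fingers":1},{"dp":[0,-0.003,0.009],"rotation":[0,0,0],"fingers":1}]' 14;python3 -m pendant '[{"dp":[0,-0.0003,0.0015],"rotation":[0,0,0],"fingers":1},{"dp":[0,-0.0005,0.002],"rotation":[0,0,0],"fingers":1},{"dp":[0,-0.0005,0.002],"rotation":[0,0,0],"fingers":1}]' 14
```

```text
clock: 54.2
position: [0.5265, -0.3163, 0.0289]
ee_rot: [-2.419, -2.004, 0.001]
force: [-0.4, 2.4, -1.7]
width: 0.109
clock: 54.58
position: [0.5261, -0.3162, 0.0269]
ee_rot: [-2.419, -2.004, 0.001]
force: [0.2, 2.3, 2.0]
width: 0.107
```

```bash
python3 -m pendant '[{"dp":[0,-0.0002,0.001],"rotation":[0,0,0],"fingers":1},{"dp":[0,-0.0003,0.0015],"rotation":[0,0,0],"fingers":1},{"dp":[0,-0.0003,0.0015],"rotation":[0,0,0],"fingers":1}]' 14;python3 - <<'E'
from h import *
st();snap('side','s39',(220,90,380,210),5)
E
```

```text
clock: 54.95
position: [0.526, -0.3162, 0.0265]
ee_rot: [2.419, 2.004, -0.001]
force: [-3.7, 2.6, 11.5]
width: 0.108
t 54.95 pos [ 0.526  -0.3162  0.0265] jawdir [ 0.186  0.983 -0.001] z [-0.    -0.001 -1.   ] F [-3.7  2.6 11.5] w 10.0
```

View pics/s39.png

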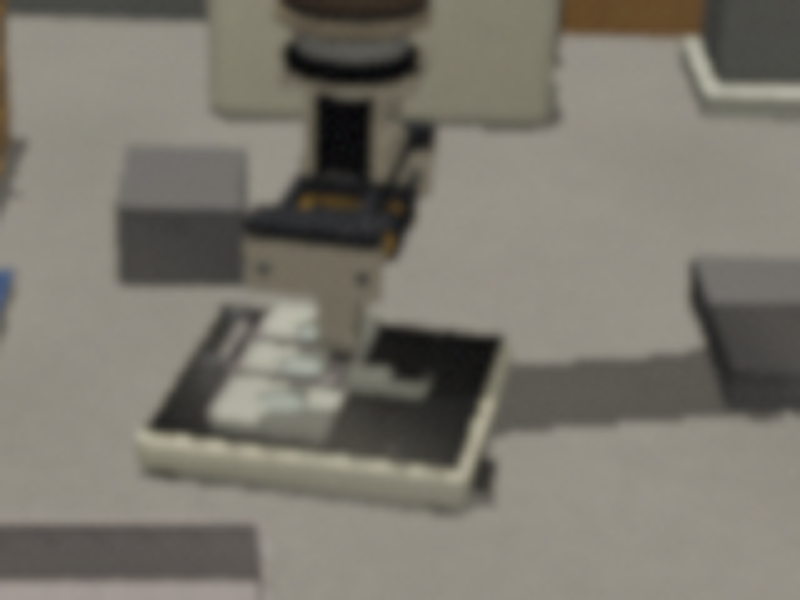

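```bash
python3 -m pendant '[{"dp":[0,0,0],"rotation":[0,0,0],"fingers":0.55},{"dp":[0,0,0],"rotation":[0,0,0],"fingers":0.55},{"dp":[0,0,0],"rotation":[0,0,0],"fingers":0.55},{"dp":[0,0,-0.02],"rotation":[0,0,0],"fingers":0.55},{"dp":[0,0,-0.07],"rotation":[0,0,0],"fingers":0.55},{"dp":[0,0,-0.12],"rotation":[0,0,0],"fingers":0.55},{"dp":[0,0.02,-0.17],"rotation":[0,0,0],"fingers":0.55},{"dp":[0,0.025,-0.2],"rotation":[0,0,0],"fingers":0.55},{"dp":[0,0.025,-0.2],"rotation":[0,0,0],"fingers":0.55},{"dp":[0,0.025,-0.2],"rotation":[0,0,0],"fingers":0.55}]'
python3 - <<'E'
from h import *
st();snap('side','s40');snap('top','t40');snap('wrist','w40')
im=cv2.imread('pics/w40_raw.png')
cv2.imwrite('pics/w40b.png',cv2.resize(im[90:260,185:375],None,fx=3.5,fy=3.5,interpolation=cv2.INTER_CUBIC))
im=cv2.imread('pics/s40_raw.png')
cv2.imwrite('pics/s40b.png',cv2.resize(im[140:195,240:330],None,fx=8,fy=8,interpolation=cv2.INTER_CUBIC))
E
```

```text
clock: 56.25
position: [0.5501, -0.3206, 0.2264]
ee_rot: [2.419, 2.004, -0.002]
force: [-0.2, 0.4, -0.3]
width: 0.225
t 56.25 pos [ 0.5501 -0.3206  0.2264] jawdir [ 0.186  0.983 -0.001] z [-0.001 -0.001 -1.   ] F [-0.2  0.4 -0.3] w 20.7
```

View pics/s40.png

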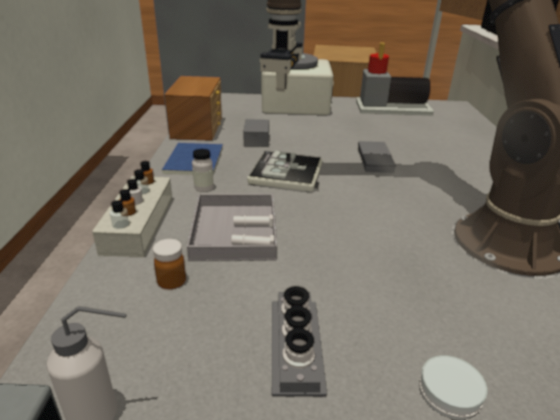

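View pics/w40b.png

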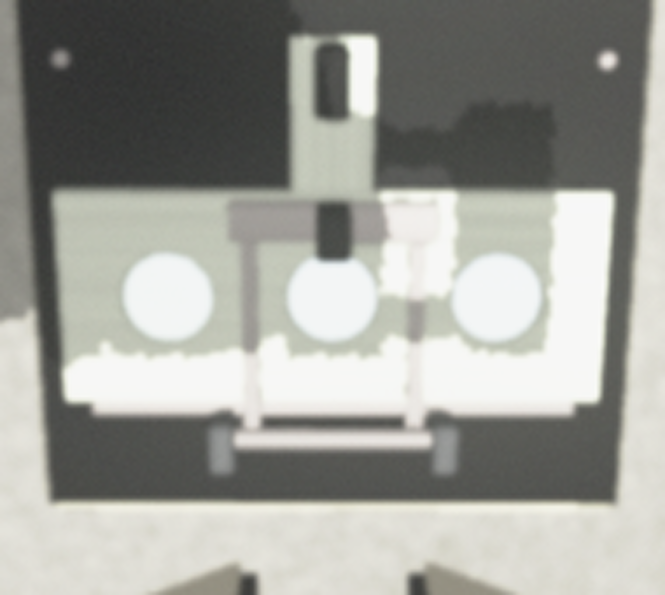

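View pics/s40b.png

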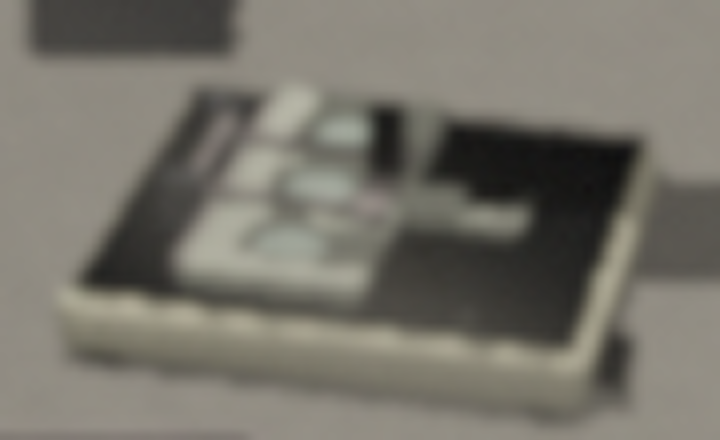

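View pics/t40.png

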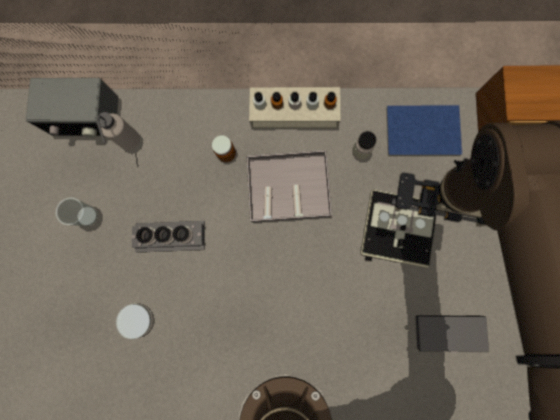

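Run:
```python
from h import *
p=arm.camera_params('wrist'); xh=np.array([.9825,-.1864]);yh=np.array([.1864,.9825]); seat=np.array([.5479,-.32])
c=lambda u,v:((u+.5)/3.5-.5+185,(v+.5)/3.5-.5+90)
def S(q,z): d=onz(q,z,p)[:2]-seat; return (np.array([d@xh,d@yh])*1000).round(1)
print('rear',S(c(64,403),.038),S(c(601,403),.038),'front',S(c(52,189),.038),S(c(613,189),.038))
print('wells',S(c(167,297),.038),S(c(332,297),.038),S(c(497,297),.038))
print('stop',S(c(91,416),.036),S(c(576,416),.036))
for z in (.039,.044,.05): print('bar',z,S(c(228,203),z),S(c(440,203),z),S(c(228,242),z))
for z in (.067,.072,.078): print('fin top',z,S(c(333,205),z),S(c(333,260),z))
def W(x,y,z): q=seat+x*xh/1e3+y*yh/1e3; return [*q,z]
print('expected fin top edges px', ((proj([W(-31,0,.072),W(-17,0,.072),W(-31,0,.064),W(-30,0,.044),W(-30,-31,.044),W(-18,-31,.044)],p)-[185,90]+.5)*3.5).round(0).tolist())
```

```text
rear [ 34.4 -83.1] [34.3 84. ] front [-31.8 -82.5] [-31.9  83.2]
wells [  0.8 -49.7] [0.8 0.2] [ 0.8 50.2]
stop [ 39.3 -75.3] [39.2 76.8]
bar 0.039 [-27.7 -30.4] [-27.8  32.1] [-16.1 -30.7]
bar 0.044 [-28.5 -30. ] [-28.5  31.7] [-17.  -30.3]
bar 0.05 [-29.3 -29.5] [-29.3  31.2] [-18.1 -29.8]
fin top 0.067 [-31.2   0.5] [-16.    0.5]
fin top 0.072 [-32.    0.5] [-17.    0.5]
fin top 0.078 [-32.8   0.5] [-18.1   0.5]
expected fin top edges px [[332.0, 209.0], [332.0, 260.0], [332.0, 205.0], [332.0, 198.0], [225.0, 198.0], [226.0, 239.0]]
```

```bash
python3 -m pendant '[{"dp":[0,0,-0.02],"rotation":[0,0,0],"fingers":0.5},{"dp":[0,0,-0.02],"rotation":[0,0,0],"fingers":0.5},{"dp":[0,0,-0.02],"rotation":[0,0,0],"fingers":0.5}]'
python3 - <<'E'
from h import *
st();print(arm.sign_off())
E
```

```text
clock: 56.78
position: [0.5499, -0.3207, 0.2457]
ee_rot: [-2.419, -2.004, 0.002]
force: [0.6, 0.1, 0.6]
width: 0.249
t 56.77 pos [ 0.5499 -0.3207  0.2457] jawdir [ 0.186  0.983 -0.001] z [-0.001 -0.001 -1.   ] F [0.6 0.1 0.6] w 22.9
the job is handed in; nothing more can be done
None
```

The job is finished and handed in after 57 s on the robot's clock. Sign-off gave no verdict.

**Columns:** Fittings 1 and 2 held columns; fitting 0 was empty. I pressed each ring down about 6 mm with the fingertips, gripped the column and pulled it straight up. The pulling force stayed near zero. Both columns lie flat in the wash tray in the last pictures. Column 1 needed regripping before the lift because the arm drifted a few millimetres while pressing.

**Plate and clip:** I drew the plate out and set it on the front of the stage. I then lifted the clip to about 1.2 rad and slid the plate in until it pushed back against the stop with about 7 N. I lowered the clip until it pressed on the plate (about 11 N upward at the wrist) and released it.

**Last checks (wrist camera):**
- The plate's middle is about 0.3 mm off centre side to side and within 1 mm of the seat point, parallel to the stop.
- The bar and fin appear where they should be at a clip angle of about 0.
- The last side and top pictures show no other bench item moved, and the robot is clear of everything.

**Disagreements:**
- The fingertips sit about 26 mm short of the reported TCP, so I set heights by touch and triangulation.
- The camera readings of the plate's rear edge came out 2.1–2.4 mm past the expected line. The front edge and wells agreed within 1 mm, so I put this down to image error.
- During the first column's tilt into the tray, two wrist joints reached their range limits. I reduced the tilt before placing it.

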